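# Fit the burner tube in its V-saddle and strap it down

## Task

Take the steel burner tube off the wooden rack and lay it gently in the V-saddle with its narrow nozzle towards the brass jet block. Slide it along the V until the nozzle presses lightly on the sprung jet seat (about 7 N; under 14 N always), let go, then swing the strap over and press it down so that it clamps the tube firmly (the strap should bear on the tube with about 10 N, never over 22 N). Leave the tube home against the jet seat, the strap clamped on it, and the jar, bowl and cup undisturbed.

Things in the scene. Friction and masses are not known exactly. Their poses are not given: they have to be found in the camera images.
- tube: loose steel burner tube, 0.2-0.4 kg: cylinder 32 mm in diameter, 170 mm long, with a thinner nozzle (18 mm in diameter, 22 mm long) on one end. Origin on the cylinder's axis, 100 mm from the plain rear end, 92 mm from the nozzle's tip; x along the axis towards the nozzle. Its centre of mass lies 11 mm behind the origin
- tube_mid (a point): the tube's origin again (on its axis, same axes). The tube starts lying level on the rack, axis 30 mm above the table, nozzle pointing away from the robot. Gripped about 70 mm behind this point it clears the rack's bars and, later, the saddle and the strap. Sliding it along the V takes 2 to 5 N by itself, on top of which comes the push on the jet seat
- nozzle_tip (a point): centre of the nozzle's end face, on the tube's axis; same axes as the tube
- rack: fixed low wooden rack. Two cross bars (10 mm wide, 70 mm long, 14 mm high, with 6 mm nubs beside the tube) carry the tube 30 mm behind and 50 mm ahead of the rack's origin, which lies on the table below the tube's origin (within 4 mm); x along the tube. Clear table under the tube's rear end
- carrier: fixed grey steel burner carrier: base plate 10 mm thick, 130 mm wide, from 110 mm behind to 115 mm ahead of the origin. Origin on the table below the middle of the V-saddle; x along the V towards the jet block (away from the robot), y towards the strap's hinge, z up
- saddle_axis (a point): middle of the V-saddle, on the axis of a tube that lies in it, 62 mm above the table; axes as the carrier's. The saddle is a 90-degree steel V, 80 mm long (40 mm either way), its lips 21 mm to each side and 2 mm below this axis. It rides on rubber and sinks about 1 mm for 5 N (at most 6 mm)
- saddle: the V-saddle; same origin and axes as saddle_axis
- jet_block: fixed brass block 30 x 60 x 85 mm; origin on the table under its near face, 115 mm ahead of the carrier's. A brass jet seat (28 mm disc, 62 mm high, facing the saddle) stands out from it on a set screw: its face is 84 to 100 mm ahead of the saddle's middle, setting unknown, so feel for it. It is sprung: about 1 mm for 4.5 N, at most 5 mm
- strap: the strap: flat steel bar 22 mm wide, 5 mm thick, 90 mm long, running along its own -y from the hinge, its rubber pad 36 mm from the hinge. Origin on the hinge axis (parallel to the saddle's x), 14 mm ahead of the saddle's middle, 36 mm to its +y side, 86 mm above the table. Starts open, 97 to 112 degrees up from level, leaning away from the saddle
- strap_tip (a point): grip point mid-thickness in the strap, 78 mm from the hinge; x across its 22 mm width, parallel to the saddle's x. Closed (pad just touching the tube): 42 mm to the saddle's -y side, 86 mm above the table. Stiff hinge: about 5 N here moves it; it stays where left. Pressed about 5 mm lower than first contact it pushes tube and saddle into the rubber and keeps bearing on them
- jar: bystander: closed glass jar, 64 mm in diameter, 90 mm tall; origin under its middle
- bowl: bystander: steel bowl, 150 mm in diameter, 55 mm tall; origin under its middle
- cup: bystander: white cup, 76 mm in diameter, 85 mm tall; origin under its middle
Not all that is in view belongs to the job. Of the things like the tube, leave any that is orange, pink or purple; of the rest the larger one is meant.

How it is judged:
By the outcome, as a careful person would: the job done as asked, in the order asked, and still so for the second after the job is handed in, with the robot touching nothing.
It also fails if it takes over 72 s, if anything falls off the work surface, if the arm or the gripper's body presses on something with over 40 N, if the wrist force passes 120 N, or if a joint passes its speed limit or range.

## Robot

A 6-joint arm with a two-finger parallel gripper is mounted at the origin on the work surface. World frame = base frame: x ahead of the robot, y to its left, z up, the work surface at z = 0. Lengths are in m, angles in degrees, forces in N, time in s.
With the tool pointing down it reaches from about 0.25 to 0.725 m from the base axis. Payload 9.7 kg.
Tool frame: the origin (TCP) lies at the very end of the fingers, on their centre line; the grasp point (between the pads) lies 19 mm behind it; x points along the fingers, z is the direction in which the jaws open and shut, and the axes are right-handed (so a half turn about x gives the same grasp; the last joint's range is limited). The gripper opens to 85 mm and grips with 20 to 120 N. Pads are 22 mm wide; open, the fingers measure 114 mm over their backs; the gripper's body (76 mm by 85 mm) begins 54 mm behind the grasp point. The pads swing forward as they close: fully open they stand 13 mm farther back than shut.
Start: joints at [-63.197, 4.979, 10.078, 95.1, 0, 90], TCP at [0.248, -0.491, 0.198] pointing down, gripper open.
Joint ranges: [-179.16, 179.16], [-48.56, 103.87], [-65.8, 70.77], [-126.05, 130.52], [-82.76, 87.17], [-180, 180]. Speed limits (degrees/s): [127.2, 127.2, 147.25, 180, 180, 180].

## Interface

Orientations are given as [roll, pitch, yaw] about the fixed x, y, z axes, in that order (R = Rz(yaw) Ry(pitch) Rx(roll)).
In Python, from workcell import sensors, vision, job_done gives the robot as it stands.
- The arm moves only by the tool carry_out, never from a script. Its argument "increments" is a list of rows, each a list of 7 numbers: the turn, a rotation vector about the tool's x, y, z in degrees, then the shift along the tool's x, y, z in mm, then the opening in per cent of the stroke, from 0 (shut) to 100 (fully open). A call has 1 to 12 rows; each row shifts and turns the commanded pose from where the row before left it, along the tool's axes as they then stand; what a row does not reach is not made up. A row lasts 1/8 s, in which the tool goes at most 62.5 mm and 10.7 degrees, less where a joint would pass 70% of its speed; a pose out of reach is approached as far as the arm can. A call is refused whole if a number of a shift passes 62.5 or a number of a turn 10.7, either way. A call with a gripper value outside its range is refused whole. The fingers move at their own pace and stop on an object; "squeeze" is the grip in N (left out, the last holds). Time passes only in rows, so rows that do not move let the fingers close. It gives the time, the measured TCP pose, the force and the opening at its end, in the units of the state.
- sensors.get_obs(): the state, without advancing time (a new reading comes with each control period).
- vision.camera(name): name is "scene" or "top" or "wrist"; returns the picture (400x640x3 uint8, red, green, blue); there is no depth.
- vision.calibration(name): a dict with "camera_matrix" (3x3 intrinsics, pixels), "extrinsics" (4x4, takes a point from world to camera coordinates); the wrist camera has in their place "mount" (4x4, takes a point from camera to tool coordinates, whose origin is the TCP and whose axes are the tool frame's). Camera axes: x right, y up, looking along -z (the intrinsics and any distortion apply to the point x, -y, -z); pixel columns grow to the right and rows downward; lengths in m; the calibration is good to about 2 mm. A picture is of the moment at which its call begins: read the wrist's pose just before it. calibration takes no time and is no camera call.
- job_done(): hands the job in, once; it reports no verdict.
The state is a dict: "time": time; "q": joint angles; "qd": joint speeds; "joint_efforts": joint torques, N m; "ee_pos": TCP position; "tcp_rot": TCP orientation; "wrist_force": force on the tool from outside, world axes, zero at the start; "torque": the same for the moment, N m; "opening": finger opening in m.
Only numpy, scipy, OpenCV 4.12 (cv2) and the standard library are available. Lean on these libraries where they do the work, as an engineer would, in place of code of your own. Each camera call takes 0.05 s, during which the arm holds its last target.

## Working session

There is one attempt and no reset: what is moved stays moved. The work goes in short steps, Python scripts to look and compute and a tool call to move; the robot and the scene stay as the last step left them, time stands still between calls to the robot, and variables do not carry over. Pictures are saved under pics/ and viewed, and the job is handed in when it is done.

Besides the shell and the picture viewer there is one more tool, called as name(argument=value, ...), one argument or row to a line, values as JSON. carry_out: Moves the arm, as the interface text tells. Its arguments: {"type":"object","properties":{"increments":{"type":"array"},"squeeze":{"type":"number"}},"required":["increments"]}

```bash
ls; mkdir -p pics; python3 - <<'E'
from workcell import sensors, vision
import cv2
print(sensors.get_obs())
for n in ["scene","top","wrist"]:
    im=vision.camera(n); cv2.imwrite(f"pics/{n}0.png",im[:,:,::-1]); c=vision.calibration(n)
    print(n,c)
E
```

```text
pics
{'time': 0.0, 'q': array([-6.31969207e+01,  5.00829262e+00,  1.00336604e+01,  9.51002796e+01,
       -3.51986849e-04,  8.99991694e+01]), 'qd': array([-0.01154555, -0.09562173, -0.04545868,  0.02472284,  0.1809459 ,
       -0.07103646]), 'joint_efforts': array([-1.15671955e-03, -5.20385671e+01,  4.64806116e+01,  1.60774996e-02,
       -1.79836529e-04, -3.44330900e-06]), 'ee_pos': array([ 0.24787827, -0.49065438,  0.19770294]), 'tcp_rot': array([-179.73161818,   89.92508731,  117.07229194]), 'wrist_force': array([-0.06500689, -0.86812921, -0.50005083]), 'torque': array([0.01621228, 0.03011183, 0.00244045]), 'opening': 0.08524498626945676}
scene {'camera_matrix': array([[433.38485736,   0.        , 320.72380527],
       [  0.        , 433.38485736, 196.21652461],
       [  0.        ,   0.        ,   1.        ]]), 'extrinsics': array([[ 0.64840321,  0.76101477,  0.02073166, -0.31873043],
       [-0.46956682,  0.37835083,  0.79772028,  0.19735344],
       [ 0.59923308, -0.52697929,  0.60267118, -1.736974  ],
       [ 0.        ,  0.        ,  0.        ,  1.        ]])}
top {'camer
[... 255 characters left out ...]
33305,  0.00917197,  0.05698236, -0.54027291],
       [-0.05699763,  0.00141189,  0.99837332, -1.2395517 ],
       [ 0.        ,  0.        ,  0.        ,  1.        ]])}
wrist {'camera_matrix': array([[289.98859336,   0.        , 316.78234408],
       [  0.        , 289.98859336, 202.17042461],
       [  0.        ,   0.        ,   1.        ]]), 'mount': array([[-7.44511459e-04,  3.04213890e-01, -9.52603462e-01,
        -1.75972917e-01],
       [-8.52789163e-05,  9.52603703e-01,  3.04214033e-01,
         7.88980958e-02],
       [ 9.99999719e-01,  3.07727825e-04, -6.83281342e-04,
         1.11685400e-03],
       [ 0.00000000e+00,  0.00000000e+00,  0.00000000e+00,
         1.00000000e+00]])}
```

View pics/top0.png

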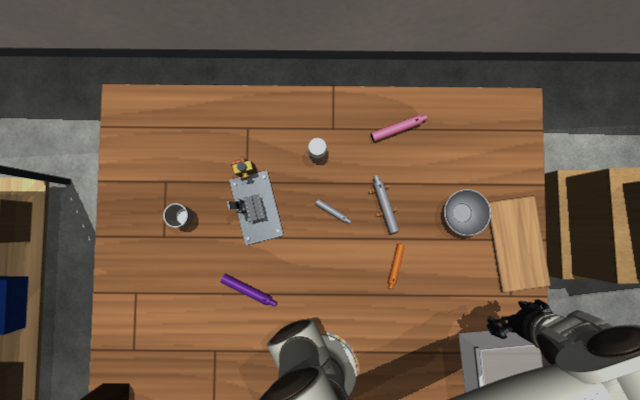

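View pics/scene0.png

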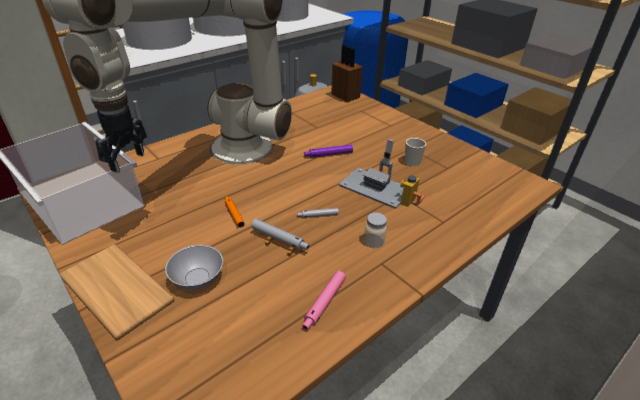

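View pics/wrist0.png

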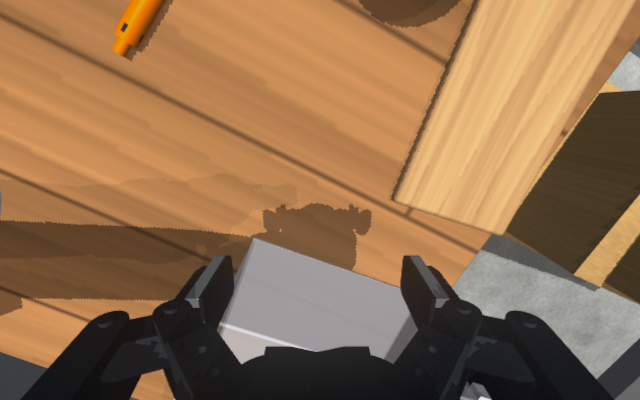

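Candidates like the tube, in the top view: pink (399,128), orange (396,265), purple (248,290), small grey (333,211) and large grey on the rack (385,204). The large grey one fits: it isn't an excluded colour, it is the larger of the two greys, and it lies on the wooden rack with its nozzle pointing away. I'll confirm it in a crop.

```bash
python3 - <<'E'
import cv2,numpy as np
t=cv2.imread('pics/top0.png')
a=cv2.resize(t[160:250,340:430],None,fx=5,fy=5,interpolation=cv2.INTER_CUBIC)[:, :400]
b=cv2.resize(t[150:250,215:295],None,fx=5,fy=5,interpolation=cv2.INTER_CUBIC)
h=500; a=cv2.copyMakeBorder(a,0,h-a.shape[0],0,0,0)
cv2.imwrite('pics/crop0.png',np.hstack([a,b])[:, :800])
E
```

```text
(no output)
```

View pics/crop0.png

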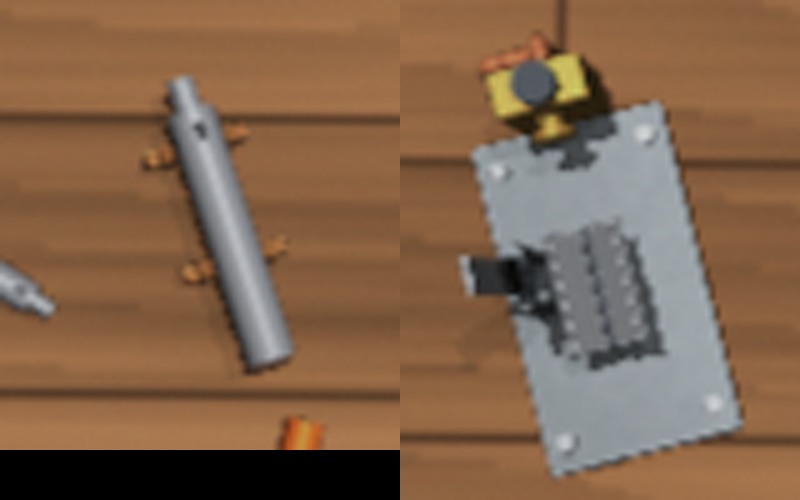

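The crop confirms it: a grey tube on two wooden bars, nozzle away from the robot. Now I'll measure the tube and the carrier.

```bash
cat > h.py <<'E'
import numpy as np, cv2
from workcell import sensors, vision
from scipy.spatial.transform import Rotation as Ro
def tcp(o):
    T=np.eye(4);T[:3,:3]=Ro.from_euler('xyz',o['tcp_rot'],degrees=True).as_matrix();T[:3,3]=o['ee_pos'];return T
def camT(n,o=None):
    c=vision.calibration(n);K=c['camera_matrix']
    if n=='wrist': E=np.linalg.inv(tcp(o)@c['mount'])
    else: E=c['extrinsics']
    return K,E
def ray(n,uv,o=None,KE=None):
    K,E=KE or camT(n,o); uv=np.atleast_2d(np.float64(uv))
    d=np.c_[(uv[:,0]-K[0,2])/K[0,0],-(uv[:,1]-K[1,2])/K[1,1],-np.ones(len(uv))]
    R=E[:3,:3]; return -R.T@E[:3,3], d@R
def onz(n,uv,z,o=None,KE=None):
    c,d=ray(n,uv,o,KE); return c+d*((z-c[2])/d[:,2])[:,None]
def proj(n,P,o=None,KE=None):
    K,E=KE or camT(n,o);P=np.atleast_2d(P);p=P@E[:3,:3].T+E[:3,3]
    return np.c_[K[0,2]+K[0,0]*p[:,0]/-p[:,2],K[1,2]-K[1,1]*p[:,1]/-p[:,2]]
def snap(n,name):
    o=sensors.get_obs();im=vision.camera(n)[:,:,::-1].copy();cv2.imwrite(f'pics/{name}.png',im);return o,im
E
python3 - <<'E'
from h import *
t=cv2.imread('pics/top0.png'); hsv=cv2.cvtColor(t,cv2.COLOR_BGR2HSV)
m=((hsv[...,1]<60)&(hsv[...,2]>60)).astype(np.uint8)
n,l,s,c=cv2.connectedComponentsWithStats(m)
for i in range(1,n):
    x,y,w,h,a=s[i]
    if a>80 and 150<x<500 and 90<y<300: 
        print(i,s[i],c[i])
def rect(i,z):
    cs,_=cv2.findContours((l==i).astype(np.uint8),cv2.RETR_EXTERNAL,cv2.CHAIN_APPROX_NONE)
    p=onz('top',cs[0][:,0],z)[:,:2]*1000
    r=cv2.minAreaRect(p.astype(np.float32)); print(i,z,'centre',r[0],r[1],r[2],cv2.boxPoints(r).tolist())
rect(l[204,385],.03); rect(l[235,270],.01)
E
```

```text
85 [308 138  19  21 320] [317.04375  147.696875]
87 [ 229  170   55   76 2569] [256.54807318 207.93343714]
89 [374 175  25  58 543] [385.17127072 204.87292818]
90 [ 444  189   47   47 1749] [466.94396798 212.21040595]
94 [316 199  35  24 252] [332.3452381  210.90079365]
96 [163 203  25  25 346] [176.65317919 216.12427746]
89 0.03 centre (545.702392578125, -208.50650024414062) (194.48341369628906, 32.052955627441406) 18.39792251586914 [[448.372802734375, -223.99008178710938], [458.4891357421875, -254.40472412109375], [643.031982421875, -193.02291870117188], [632.9156494140625, -162.6082763671875]]
87 0.01 centre (530.1287231445312, 215.72750854492188) (225.59341430664062, 134.27145385742188) 15.24338150024414 [[403.649169921875, 250.8447723388672], [438.9517822265625, 121.29728698730469], [656.6082763671875, 180.61024475097656], [621.3056640625, 310.15771484375]]
```

```bash
cat >> h.py <<'E'
def go(P,yaw,o=None):
    """tool down, tool y along yaw: print turn then shifts"""
    o=o or sensors.get_obs();R=tcp(o)[:3,:3]
    c,s=np.cos(np.radians(yaw)),np.sin(np.radians(yaw))
    G=np.c_[[0,0,-1],[c,s,0],[s,-c,0]]
    rv=Ro.from_matrix(R.T@G).as_rotvec(degrees=True)
    sh=G.T@(np.array(P)-o['ee_pos'])*1000
    print('t %.2f'%o['time'],'turn',rv.round(2),'then shift',sh.round(2))
E
python3 - <<'E'
from h import *
o=sensors.get_obs();print(tcp(o).round(3))
t=cv2.imread('pics/top0.png'); hsv=cv2.cvtColor(t,cv2.COLOR_BGR2HSV)
m=((hsv[...,1]<60)&(hsv[...,2]>60)).astype(np.uint8)
n,l,s,c=cv2.connectedComponentsWithStats(m)
v,u=np.nonzero(l==l[204,385]); p=onz('top',np.c_[u,v],.03)[:,:2]*1000
mu=p.mean(0);w,V=np.linalg.eigh(np.cov((p-mu).T));d=V[:,1]*np.sign(V[0,1])
q=(p-mu)@d;print('tube',mu,np.degrees(np.arctan2(d[1],d[0])),q.min(),q.max(), 'mid',mu+d*(q.max()-92),mu+d*(q.min()+100))
# body only: midline fit
b=q<60; e=np.array([-d[1],d[0]]);r=(p-mu)@e;cc=np.polyfit(q[b],r[b],1);print(cc)
go([.482,-.229,.16],16.5)
E
```

```text
[[-0.     0.893  0.451  0.248]
 [ 0.001  0.451 -0.893 -0.491]
 [-1.    -0.    -0.001  0.198]
 [ 0.     0.     0.     1.   ]]
tube [ 541.2835511  -210.13779012] 18.384582270121637 -92.53399508208318 101.95011138082509 mid [ 550.72581791 -206.99958775] [ 548.36849796 -207.78305926]
[0.00028709 0.01445708]
t 0.15 turn [ 1.03e+01 -6.00e-02  1.00e-02] then shift [  37.84  298.78 -184.48]
```

carry_out(
  increments=[
    [8.4,0,0,0,0,0,100],
    [0,0,0,0,35,-20,100],
    [0,0,0,0,35,-20,100],
    [0,0,0,0,35,-20,100],
    [0,0,0,0,35,-20,100],
    [0,0,0,0,35,-20,100],
    [0,0,0,0,35,-20,100],
    [0,0,0,0,35,-25,100],
    [0,0,0,0,35,-25,100],
    [0,0,0,0,0,0,100],
    [0,0,0,0,0,0,100],
  ],
)

```text
time: 1.52
ee_pos: [0.4598, -0.2413, 0.1982]
tcp_rot: [-112.1, 90.0, 176.3]
wrist_force: [0.7, 0.2, -0.5]
opening: 0.0854
```

```bash
python3 - <<'E'
from h import *
o,im=snap('wrist','w1');print(o['time'],o['ee_pos'],o['tcp_rot'],o['wrist_force'])
go([.482,-.229,.16],18.4)
E
```

```text
1.525 [ 0.45984814 -0.24126121  0.19817433] [-112.10151715   89.97003842  176.33403946] [ 0.73883949  0.21014959 -0.54374164]
t 1.57 turn [-0.02 -0.    0.02] then shift [38.27 25.23 -4.96]
```

View pics/w1.png

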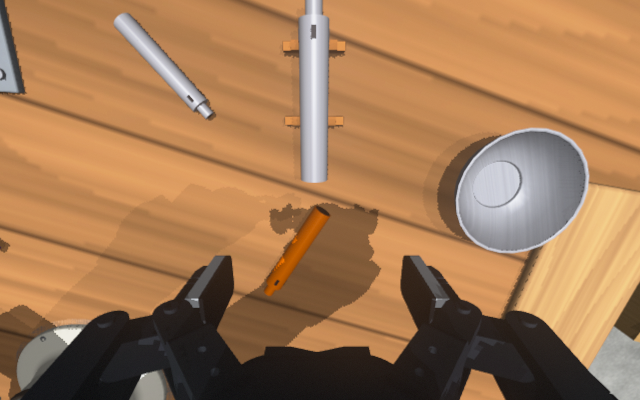

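The wrist view shows the tube running upright along col ~314, with its rear end at row ~182, and the bars at rows 46 and 121.

```bash
python3 - <<'E'
from h import *
im=cv2.imread('pics/w1.png');hsv=cv2.cvtColor(im,cv2.COLOR_BGR2HSV)
o=sensors.get_obs()
for r in [25,70,95,140,160,175]:
    c=np.nonzero(hsv[r,295:335,1]<70)[0]+295; 
    P=onz('wrist',[[c.min(),r],[c.max()+1,r]],.03,o)[:,:2]*1000
    print(r,c.min(),c.max(),P.mean(0),np.linalg.norm(P[1]-P[0]))
print([(r,hsv[r,314].tolist()) for r in range(176,188)])
a=onz('wrist',[[314,25],[314,175]],.03,o)
for u in [(314,181),(314,183)]: print(onz('wrist',[u],.046,o),onz('wrist',[u],.03,o))
E
```

```text
25 299 328 [ 613.78960326 -188.65944462] 31.27626420585133
70 299 328 [ 572.95207654 -202.09309518] 32.63025565898278
95 300 327 [ 548.69905116 -210.07113408] 31.205418993801924
140 301 327 [ 502.07528183 -226.02198595] 31.48775556698589
160 301 326 [ 479.66393674 -232.78039058] 30.960170463679276
175 301 326 [ 462.3688816  -238.46965768] 31.457140366960203
[(176, [120, 7, 228]), (177, [116, 8, 229]), (178, [120, 7, 228]), (179, [120, 8, 229]), (180, [120, 7, 228]), (181, [116, 8, 229]), (182, [3, 21, 219]), (183, [14, 143, 211]), (184, [14, 143, 212]), (185, [14, 143, 209]), (186, [14, 143, 204]), (187, [14, 142, 200])]
[[ 0.4589994  -0.23971896  0.046     ]] [[ 0.45529422 -0.24079632  0.03      ]]
[[ 0.45673143 -0.24046501  0.046     ]] [[ 0.45291569 -0.24157875  0.03      ]]
```

carry_out(
  increments=[
    [0,0,0,30,13.7,-1,100],
    [0,0,0,45,13,-1,100],
    [0,0,0,45,0,0,100],
    [0,0,0,40,0,0,100],
    [0,0,0,20,0,0,100],
    [0,0,0,9,0,0,100],
    [0,0,0,0,0,0,100],
    [0,0,0,0,0,0,100],
  ],
)

```text
time: 2.58
ee_pos: [0.4852, -0.2315, 0.0106]
tcp_rot: [45.5, 89.9, -26.1]
wrist_force: [0.6, 0.0, 0.6]
opening: 0.0856
```

```bash
python3 - <<'E'
from h import *
o,im=snap('wrist','w2');print(o['time'],o['ee_pos'],o['wrist_force'])
go([.4845,-.231,.009],18.3)
E
```

```text
2.575 [ 0.48523251 -0.231466    0.01059578] [0.59381478 0.03393436 0.61239136]
t 2.62 turn [ 0.09  0.07 -0.07] then shift [ 1.58 -0.65 -0.62]
```

View pics/w2.png

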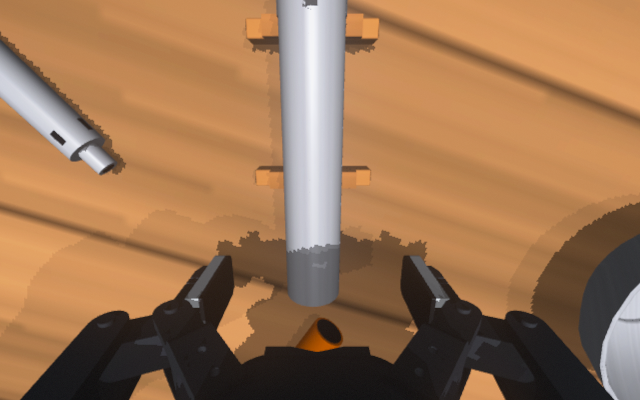

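The tube's rear end is centred between the open jaws (cols 288–340, jaw centre ~316), so I'll close.

carry_out(
  increments=[
    [0,0,0,0,0,-0.5,30],
    [0,0,0,0,0,0,20],
    [0,0,0,0,0,0,0],
    [0,0,0,0,0,0,0],
    [0,0,0,0,0,0,0],
    [0,0,0,0,0,0,0],
  ],
  squeeze=70,
)

```text
time: 3.38
ee_pos: [0.4848, -0.2305, 0.0097]
tcp_rot: [40.5, 90.0, -31.1]
wrist_force: [-0.5, 0.3, 4.7]
opening: -0.0003
```

```bash
python3 - <<'E'
from h import *
o=sensors.get_obs();print(o['time'],o['ee_pos'],o['wrist_force'],o['torque'],o['opening'])
E
```

```text
3.375 [ 0.48477015 -0.23052321  0.00972662] [-0.5153083   0.34520474  4.66031365] [-0.01959895  0.20351294  0.01077664] -0.00027941254040743824
```

```bash
python3 - <<'E'
from h import *
snap('wrist','w3');snap('scene','s3')
im=cv2.imread('pics/s3.png');cv2.imwrite('pics/s3c.png',cv2.resize(im[130:290,180:360],None,fx=4,fy=3.7))
E
```

```text
(no output)
```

View pics/w3.png

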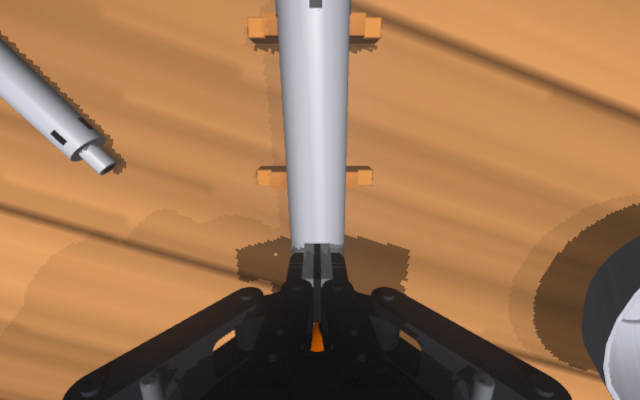

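View pics/s3c.png

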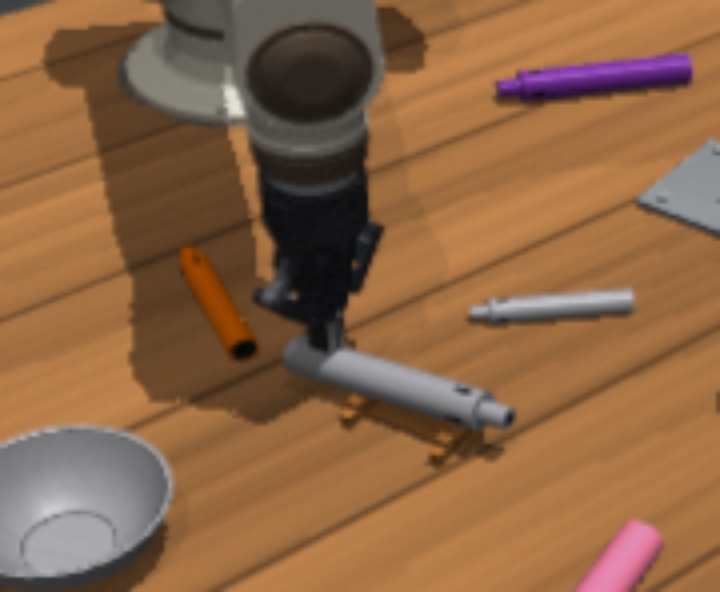

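```bash
python3 - <<'E'
from h import *
o=sensors.get_obs();T=tcp(o)
for x in [.01,0,-.02,-.04,-.06]: print(x,proj('wrist',(T@[x,0,0,1])[:3],o), proj('wrist',(T@[x,0.011,0,1])[:3],o))
print(proj('scene',T[:3,3]), proj('scene',[.4848,-.2305,.046]))
im=cv2.imread('pics/w3.png');cv2.imwrite('pics/w3c.png',cv2.resize(im[220:370,220:420],None,fx=4,fy=4,interpolation=cv2.INTER_CUBIC))
im=cv2.imread('pics/s3.png');cv2.imwrite('pics/s3d.png',cv2.resize(im[195:265,235:325],None,fx=8,fy=8,interpolation=cv2.INTER_CUBIC))
E
```

```text
0.01 [[315.22405361 229.1955836 ]] [[315.19634819 214.29390212]]
0 [[315.15907455 235.13959258]] [[315.12881352 219.58971133]]
-0.02 [[315.00760072 248.99577491]] [[314.97094038 231.96951611]]
-0.04 [[314.81854142 266.29011664]] [[314.7730216  247.48954637]]
-0.06 [[314.57592601 288.48354388]] [[314.51760722 267.51815965]]
[[261.69404803 232.27840622]] [[260.97650592 223.21209365]]
```

View pics/w3c.png

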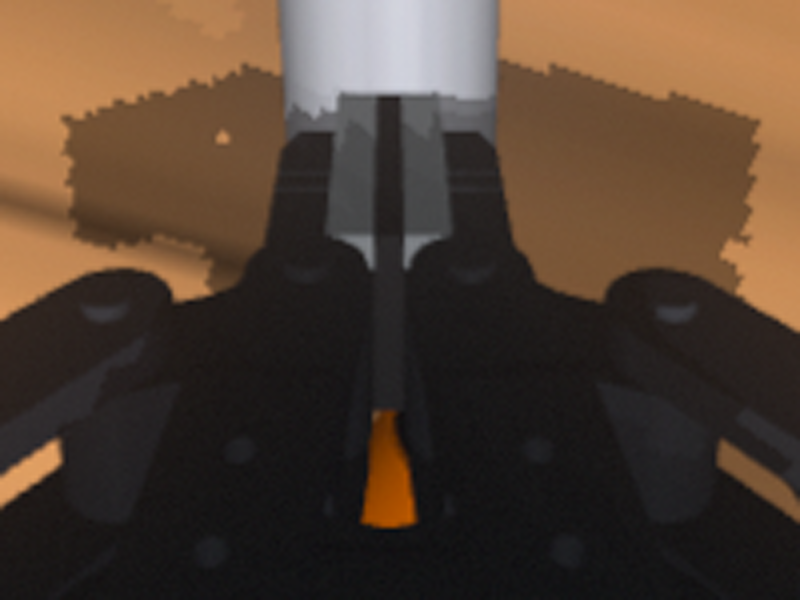

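View pics/s3d.png

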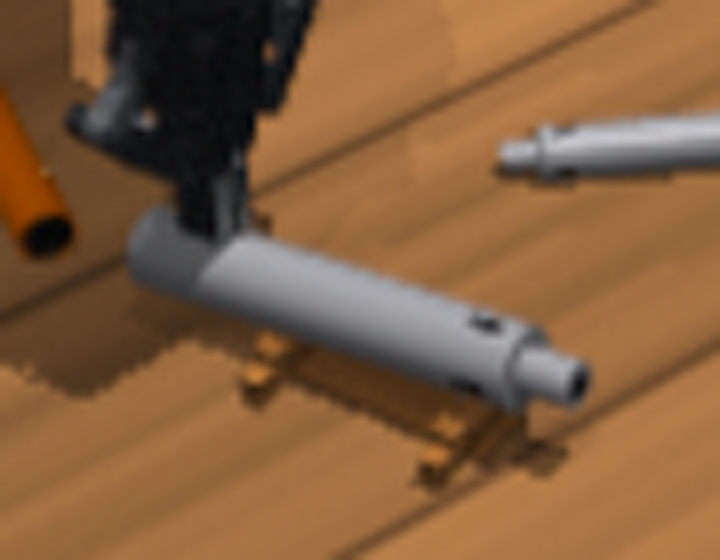

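The jaws shut on nothing (opening 0, 4.7 N upward). They appear to rest on top of the tube, as if the fingertips end higher than the reported TCP. I'll raise and check where the fingertips really are.

carry_out(
  increments=[
    [0,0,0,-30,0,0,0],
    [0,0,0,-50,0,0,0],
    [0,0,0,0,0,0,0],
    [0,0,0,0,0,0,0],
  ],
)

```text
time: 3.98
ee_pos: [0.4844, -0.2303, 0.0886]
tcp_rot: [-141.9, 90.0, 146.5]
wrist_force: [0.5, 0.3, -0.8]
opening: 0.0004
```

```bash
python3 - <<'E'
from h import *
o,_=snap('wrist','w4');o,im=snap('scene','s4');print(o['time'],o['ee_pos'],o['wrist_force'],o['opening'])
snap('top','t4')
T=tcp(o)
for x in [0,-.02,-.036,-.06]: print(x,proj('scene',(T@[x,0,0,1])[:3]))
cv2.imwrite('pics/s4c.png',cv2.resize(im[165:255,230:330],None,fx=6,fy=6,interpolation=cv2.INTER_CUBIC))
E
```

```text
4.025 [ 0.48404501 -0.23009757  0.08802225] [ 0.02787799 -0.5513922  -0.00999653] -0.00017428963420248791
0 [[260.05296771 212.14681565]]
-0.02 [[259.61659206 206.82162093]]
-0.036 [[259.26142223 202.48739983]]
-0.06 [[258.7182554  195.85900717]]
```

View pics/s4c.png

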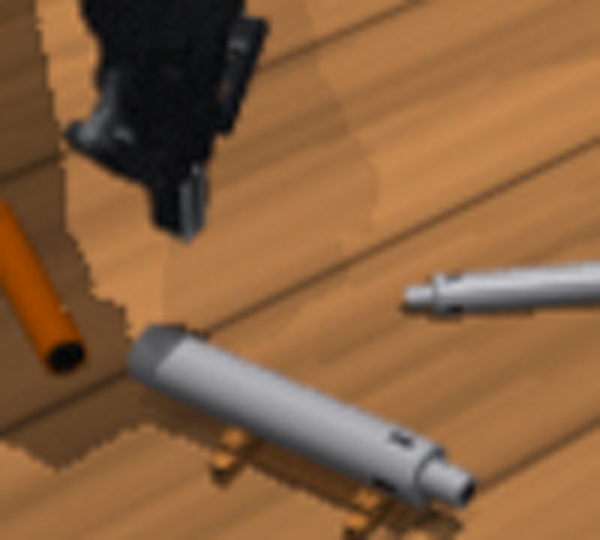

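View pics/w4.png

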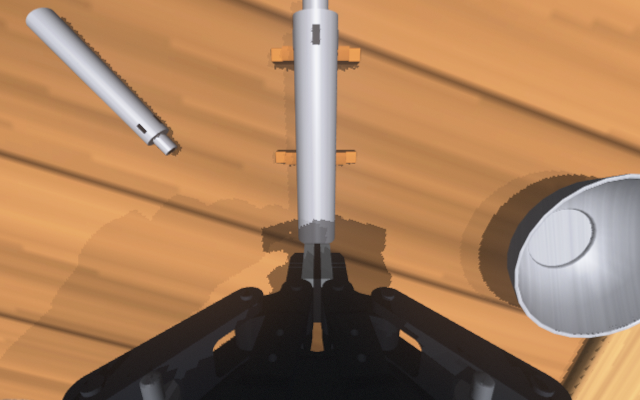

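Three cues agree: the wrist view (tips at row 244), the scene view (tip at (261,205), where the reported TCP would be at row 212) and the contact force. The real fingertips sit about 32 mm behind the reported TCP. I'll allow for that and re-measure the tube.

```bash
python3 - <<'E'
from h import *
im=cv2.imread('pics/w4.png');hsv=cv2.cvtColor(im,cv2.COLOR_BGR2HSV)
o=sensors.get_obs();print(o['time'])
L=[]
for r in [25,45,80,100,130,170,200]:
    c=np.nonzero(hsv[r,285:345,1]<70)[0]+285
    P=onz('wrist',[[c.min(),r],[c.max()+1,r]],.03,o)[:,:2]*1000
    print(r,c.min(),c.max(),P.mean(0),np.linalg.norm(P[1]-P[0]));L.append(P.mean(0))
L=np.array(L);k=np.polyfit(L[:,0],L[:,1],1);print('yaw',np.degrees(np.arctan(k[0])),'y at 484.5',np.polyval(k,484.5))
print([(r,hsv[r,316].tolist()) for r in range(4,14)])
print(onz('wrist',[[306,10]],.03,o))  # shoulder
t=cv2.imread('pics/t4.png');h2=cv2.cvtColor(t,cv2.COLOR_BGR2HSV)
cv2.imwrite('pics/t4c.png',cv2.resize(t[150:260,330:430],None,fx=5,fy=5))
E
```

```text
4.125
25 293 337 [ 612.93828504 -187.2314771 ] 31.84262701259635
45 293 337 [ 600.91940161 -191.21138887] 32.44318603272771
80 295 336 [ 578.87591192 -198.90365889] 31.31374677028364
100 295 336 [ 565.52201845 -203.33345823] 31.936636090616517
130 296 335 [ 544.46444499 -210.31884445] 31.351298492057385
170 297 335 [ 514.41568654 -220.71732091] 31.874513798237516
200 298 334 [ 490.03686089 -228.81872185] 31.241867454543744
yaw 18.718645399945387 y at 484.5 -230.75249680284102
[(4, [120, 4, 244]), (5, [120, 4, 244]), (6, [114, 5, 245]), (7, [113, 4, 244]), (8, [120, 3, 245]), (9, [120, 2, 246]), (10, [120, 2, 246]), (11, [120, 2, 246]), (12, [120, 2, 246]), (13, [120, 2, 246])]
[[ 0.61957343 -0.17805077  0.03      ]]
```

View pics/t4c.png

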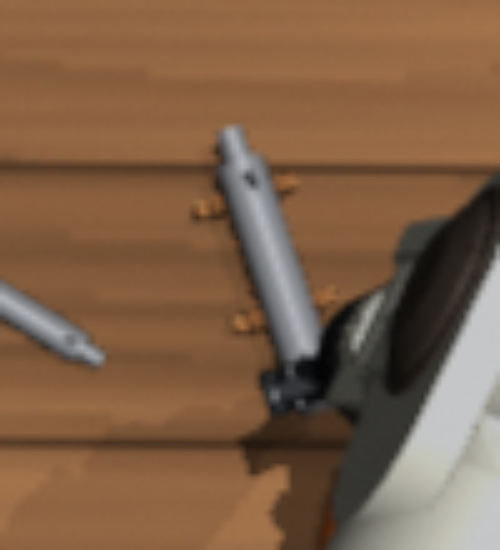

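carry_out(
  increments=[
    [0,0,0,0,0,0,100],
    [0,0,0,0,0,0.7,100],
    [0,0,0,0,0,0,100],
    [0,0,0,30,0,0,100],
    [0,0,0,40,0,0,100],
    [0,0,0,20,0,0,100],
    [0,0,0,12,0,0,100],
    [0,0,0,6,0,0,100],
    [0,0,0,0,0,0,100],
    [0,0,0,0,0,0,100],
  ],
)

```text
time: 5.38
ee_pos: [0.4853, -0.2313, -0.0177]
tcp_rot: [45.5, 89.9, -26.1]
wrist_force: [1.5, -1.2, -0.2]
opening: 0.0854
```

```bash
python3 - <<'E'
from h import *
o,im=snap('wrist','w5');print(o['time'],o['ee_pos'],o['wrist_force'])
go([.4845,-.2308,-.020],18.5)
E
```

```text
5.375 [ 0.48529523 -0.23130588 -0.01774916] [ 1.49561223 -1.1603107  -0.23817372]
t 5.42 turn [-0.1   0.05 -0.05] then shift [ 2.23 -0.59 -0.76]
```

View pics/w5.png

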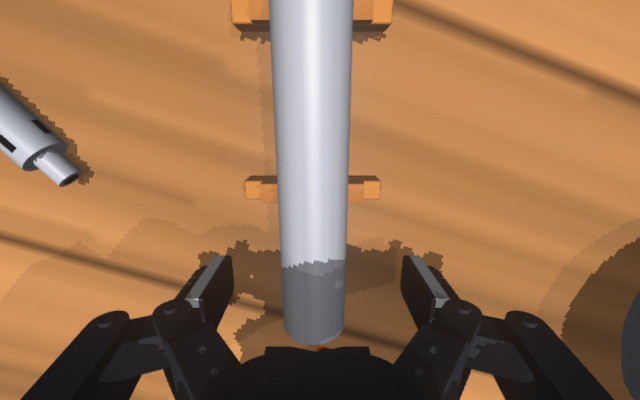

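carry_out(
  increments=[
    [0,0,0,2,0,-0.6,50],
    [0,0,0,0,0,0,35],
    [0,0,0,0,0,0,20],
    [0,0,0,0,0,0,0],
    [0,0,0,0,0,0,0],
  ],
  squeeze=70,
)

```text
time: 6.05
ee_pos: [0.4848, -0.2305, -0.0203]
tcp_rot: [54.4, 90.0, -17.2]
wrist_force: [0.1, 0.6, 2.7]
opening: 0.0299
```

```bash
python3 - <<'E'
from h import *
o,im=snap('wrist','w6');print(o['time'],o['ee_pos'],o['wrist_force'],o['torque'],o['opening'])
E
```

```text
6.05 [ 0.48478722 -0.23054833 -0.02034525] [0.07903914 0.55163133 2.74391419] [ 0.10574484  0.00915931 -0.03054342] 0.029890757811334746
```

View pics/w6.png

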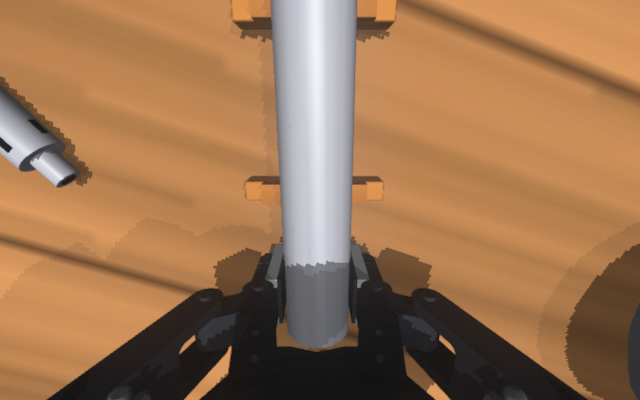

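```bash
python3 - <<'E'
from h import *
o,im=snap('scene','s6');print(o['time'],o['ee_pos'],o['wrist_force'],o['opening'])
T=tcp(o)
for x in [0,-.02,-.036,-.06]: print(x,proj('scene',(T@[x,0,0,1])[:3]))
cv2.imwrite('pics/s6c.png',cv2.resize(im[180:255,230:320],None,fx=8,fy=8,interpolation=cv2.INTER_CUBIC))
E
```

```text
6.1 [ 0.48477124 -0.23052489 -0.0203766 ] [-0.43544725  0.56075208  3.04613839] 0.03020870860199481
0 [[262.30581623 239.56311467]]
-0.02 [[261.90910708 234.73824073]]
-0.036 [[261.58650838 230.81471624]]
-0.06 [[261.09364917 224.8204416 ]]
```

View pics/s6c.png

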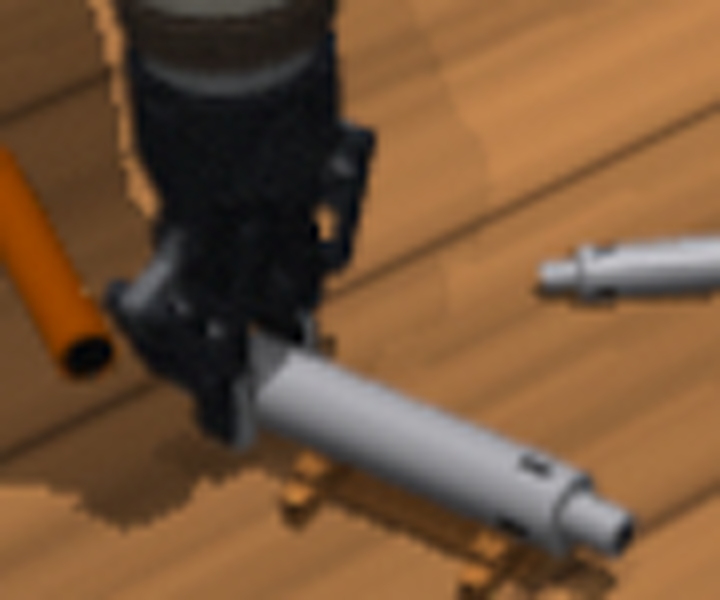

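```bash
python3 - <<'E'
from h import *
o=sensors.get_obs();T=tcp(o)
for x in [-.02,-.03,-.04,-.05]:
  print(x,(T@[x,0,0,1])[2],[proj('scene',(T@[x,y,.018,1])[:3]).round(1).tolist() for y in (-.011,0,.011)])
print(o['wrist_force'],o['opening'])
E
```

```text
-0.02 -0.0003811886355728697 [[[255.4, 236.8]], [[258.3, 238.1]], [[261.2, 239.4]]]
-0.03 0.009618810525466204 [[[255.2, 234.3]], [[258.1, 235.7]], [[261.0, 237.0]]]
-0.04 0.019618809686505277 [[[254.9, 231.9]], [[257.8, 233.2]], [[260.8, 234.5]]]
-0.05 0.029618808847544358 [[[254.7, 229.4]], [[257.6, 230.7]], [[260.6, 232.0]]]
[-0.23285858 -0.27753751  2.62972233] 0.030195312636799757
```

The fingertip in the scene view is at z ≈ 0.010–0.015, below the tube's axis, so this is a proper grip. I'll lift a little and check.

carry_out(
  increments=[
    [0,0,0,-3,0,0,0],
    [0,0,0,-7,0,0,0],
    [0,0,0,-20,0,0,0],
    [0,0,0,-30,0,0,0],
    [0,0,0,-30,0,0,0],
    [0,0,0,0,0,0,0],
    [0,0,0,0,0,0,0],
  ],
  squeeze=80,
)

```text
time: 7.02
ee_pos: [0.4841, -0.2303, 0.068]
tcp_rot: [-130.8, 89.9, 157.6]
wrist_force: [-0.2, 0.5, -3.8]
opening: 0.0296
```

```bash
python3 - <<'E'
from h import *
o,im=snap('scene','s7');snap('wrist','w7');print(o['time'],o['ee_pos'],o['wrist_force'],o['torque'],o['opening'])
cv2.imwrite('pics/s7c.png',cv2.resize(im[150:270,220:380],None,fx=5,fy=5,interpolation=cv2.INTER_CUBIC))
T=tcp(o)
# predicted axis points: mid is 70 ahead of grasp, at tool x=-h
print(proj('scene',[(T@[-.05,y,0,1])[:3] for y in (-.03,.162)]))
E
```

```text
7.025 [ 0.48406931 -0.23028638  0.06803302] [-0.22605308  0.49499301 -3.77098842] [-0.08217934  0.19104008 -0.00514949] 0.029570280710307654
[[251.1500621  200.71830939]
 [306.4926653  223.89319087]]
```

View pics/s7c.png

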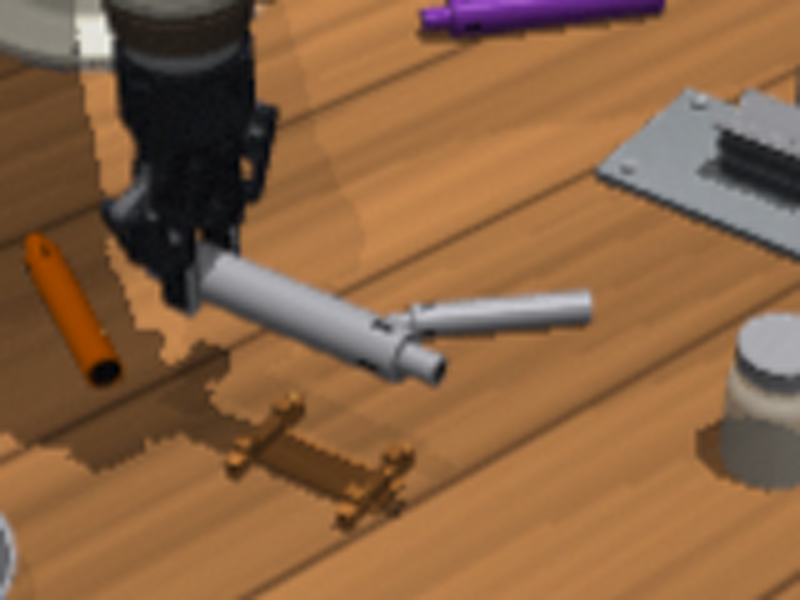

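View pics/w7.png

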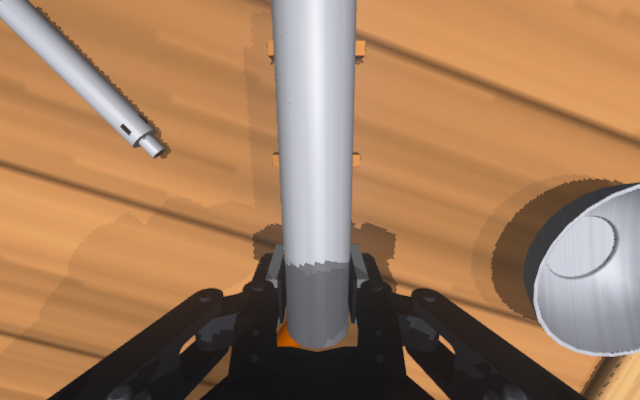

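Lifted cleanly: weight about 3.4 N, and the nozzle tip at (308,224) against (306.5,223.9) predicted for a level tube. Next I'll move high towards the carrier, stop to its side, and measure the carrier.

carry_out(
  increments=[
    [0,0,0,-35,0,0,0],
    [0,0,0,-40,0,-10,0],
    [0,0,0,-40,8,-30,0],
    [0,0,0,-37,8,-40,0],
    [0,0,0,0,8,-45,0],
    [0,0,0,0,8,-45,0],
    [0,0,0,0,8,-45,0],
    [0,0,0,0,8,-45,0],
    [0,0,0,0,8,-35,0],
    [0,0,0,0,7,-20,0],
    [0,0,0,0,0,0,0],
    [0,0,0,0,0,0,0],
  ],
)

```text
time: 8.62
ee_pos: [0.4447, 0.0879, 0.2207]
tcp_rot: [-86.9, 89.9, -158.5]
wrist_force: [-0.4, -0.6, -3.6]
opening: 0.0296
```

```bash
python3 - <<'E'
from h import *
o,im=snap('wrist','w8');print(o['time'],o['ee_pos'],o['wrist_force'],o['opening']);np.save('o8.npy',tcp(o))
E
```

```text
8.625 [0.44472793 0.08786512 0.22071382] [-0.42404395 -0.56836534 -3.56815946] 0.029602607540352426
```

View pics/w8.png

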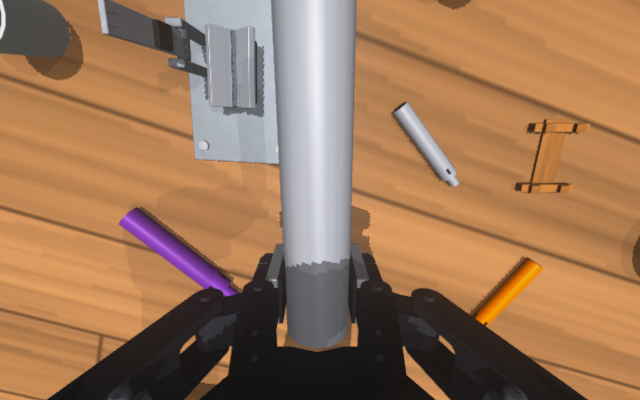

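The saddle is visible at cols 206–257, rows 25–107, with the groove line near col 234. The plate's rear edge is at row ~160. I'll enlarge it for edge picking.

```bash
python3 - <<'E'
import cv2
im=cv2.imread('pics/w8.png');cv2.imwrite('pics/w8c.png',cv2.resize(im[10:125,185:285],None,fx=5,fy=5,interpolation=cv2.INTER_CUBIC))
t=cv2.imread('pics/t4.png');cv2.imwrite('pics/t4d.png',cv2.resize(t[150:250,215:295],None,fx=6,fy=6,interpolation=cv2.INTER_CUBIC))
E
```

```text
(no output)
```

View pics/w8c.png

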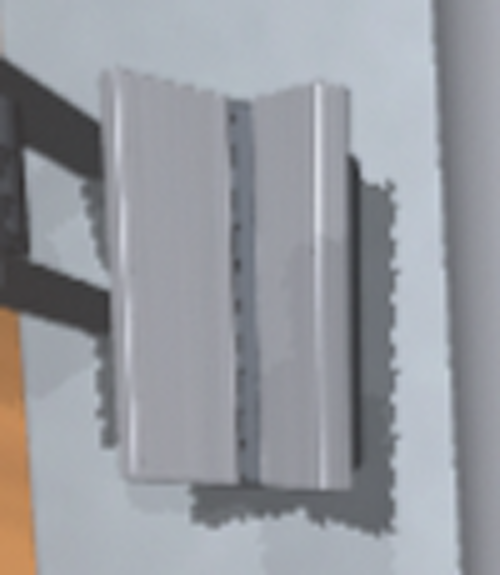

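View pics/t4d.png

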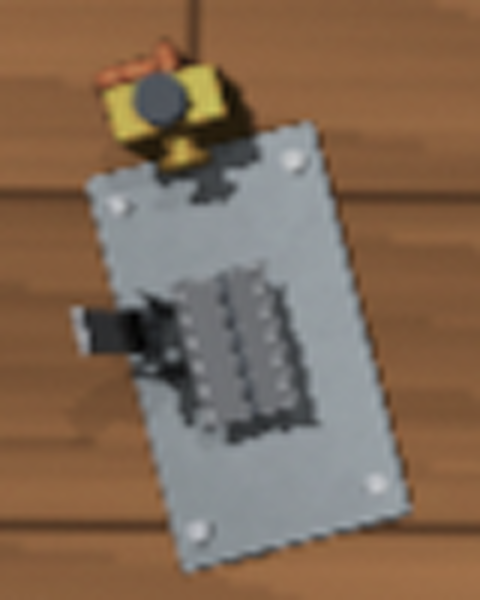

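```bash
python3 - <<'E'
from h import *
c=vision.calibration('wrist');KE=(c['camera_matrix'],np.linalg.inv(np.load('o8.npy')@c['mount']))
def W(p,z): return onz('wrist',(np.array(p)+.5)/5-.5+[185,10],z,KE=KE)*1000
ang=lambda a,b:np.degrees(np.arctan2(*(b-a)[1::-1]))
LL=W([[126,480],[103,72]],.060);RL=W([[352,488],[350,88]],.060);RL2=W([[322,488],[318,82]],.060);G=W([[247,480],[237,100]],.0394)
for n,v in dict(LL=LL,RL=RL,RL2=RL2,G=G).items(): print(n,v[:,:2].round(1).tolist(),'len',np.linalg.norm(v[1]-v[0]).round(1),'yaw',ang(v[0],v[1]).round(2))
print('wid',np.linalg.norm((LL-RL)[:,:2],axis=1),np.linalg.norm((LL-RL2)[:,:2],axis=1))
def Tp(p,z): return onz('top',(np.array(p)+.5)/6-.5+[215,150],z)*1000
C=Tp([[185,570],[89,182],[312,123],[410,512]],.01)
print('corners',C[:,:2].round(1).tolist())
print('yaw',ang(C[0],C[1]),ang(C[3],C[2]),'wid',np.linalg.norm(C[0]-C[3]),np.linalg.norm(C[1]-C[2]),'len',np.linalg.norm(C[0]-C[1]),np.linalg.norm(C[2]-C[3]))
y=np.radians(15.0);d=np.array([np.cos(y),np.sin(y)]);print('origin plate',C.mean(0)[:2]-2.5*d)
Tg=Tp([[255,410],[222,270]],.0394);print('top groove',Tg[:,:2],ang(Tg[0],Tg[1]))
Tl=Tp([[207,430],[175,288]],.06);Tr=Tp([[297,412],[255,262]],.06);print('toplips',Tl[:,:2],Tr[:,:2])
E
```

```text
LL [[486.7, 224.7], [562.8, 245.6]] len 78.9 yaw 15.35
RL [[500.8, 177.0], [575.9, 197.2]] len 77.8 yaw 14.98
RL2 [[498.7, 183.3], [574.9, 203.6]] len 78.9 yaw 14.91
G [[493.6, 204.8], [569.4, 225.1]] len 78.4 yaw 15.0
wid [49.67364119 50.17387023] [43.06209485 43.67248536]
corners [[407.4, 246.1], [620.6, 303.5], [654.6, 180.7], [440.1, 123.3]]
yaw 15.078192636643546 15.00326156239622 wid 127.08600781942715 127.3792715252785 len 220.80478727835438 221.9852645566719
origin plate [528.24004697 212.74153818]
top groove [[494.70377086 204.46497252]
 [569.98466971 223.65626999]] 14.30174159321201
toplips [[483.48355418 226.18096925]
 [558.49234954 244.6199436 ]] [[493.41546329 178.84602796]
 [572.70433612 202.50645667]]
```

```bash
python3 - <<'E'
from h import *
im=cv2.imread('pics/w8.png');hsv=cv2.cvtColor(im,cv2.COLOR_BGR2HSV)
c=vision.calibration('wrist');K=c['camera_matrix'];M=c['mount']
def tool(u,v,x):
    d=M[:3,:3]@np.array([(u-K[0,2])/K[0,0],-(v-K[1,2])/K[1,1],-1.]);p=M[:3,3]
    return p+d*(x-p[0])/d[0]
for r in [10,100,200,240]:
    m=hsv[r,260:370]; g=np.abs(np.diff(im[r,260:370].astype(int).sum(1)))
    L=260+np.argmax(g[:40])+1; R=260+60+np.argmax(g[60:])+1
    a,b=tool(L,r,-.0504),tool(R,r,-.0504);print(r,L,R,((a+b)/2*1000).round(1),(np.linalg.norm(b-a)*1000).round(1))
print('rear',[(tool(318,v,-.0664)*1000).round(1) for v in (344,347,350)])
print([im[r,318].tolist() for r in range(338,354,2)])
o=sensors.get_obs();print(tcp(o).round(4))
E
```

```text
10 271 356 [-50.4 114.6  -0.2] 31.9
100 264 354 [-50.4  82.8  -2.1] 36.8
200 281 352 [-50.4  40.    0.9] 32.2
240 283 369 [-50.4  20.1   5.4] 40.8
rear [array([-66.4, -25.9,   1.6]), array([-66.4, -27.7,   1.6]), array([-66.4, -29.4,   1.6])]
[[107, 103, 101], [105, 100, 99], [106, 101, 100], [106, 101, 100], [105, 100, 100], [81, 91, 107], [56, 86, 122], [23, 23, 24]]
[[-8.000e-04  9.490e-01  3.152e-01  4.448e-01]
 [-3.000e-04  3.152e-01 -9.490e-01  8.770e-02]
 [-1.000e+00 -9.000e-04  1.000e-04  2.209e-01]
 [ 0.000e+00  0.000e+00  0.000e+00  1.000e+00]]
```

```bash
python3 - <<'E'
from h import *
go([.4418,.1901,.08],14.7)
E
```

```text
t 8.68 turn [3.67 0.01 0.05] then shift [140.91  23.05 -99.85]
```

carry_out(
  increments=[
    [3.7,0,0,0,0,0,0],
    [0,0,0,0,6,-25,0],
    [0,0,0,0,6,-30,0],
    [0,0,0,0,6,-25,0],
    [0,0,0,20,5,-20,0],
    [0,0,0,40,0,0,0],
    [0,0,0,40,0,0,0],
    [0,0,0,40,0,0,0],
    [0,0,0,0,0,0,0],
    [0,0,0,0,0,0,0],
  ],
)

```text
time: 9.93
ee_pos: [0.4517, 0.1557, 0.0839]
tcp_rot: [177.6, 88.2, 105.4]
wrist_force: [0.9, -0.1, -3.1]
opening: 0.0297
```

```bash
python3 - <<'E'
from h import *
o,im=snap('top','t9');snap('wrist','w9');_,s=snap('scene','s9');print(o['time'],o['ee_pos'],o['wrist_force'],o['torque'],o['opening'])
go([.4418,.1901,.08],14.7)
a=cv2.resize(im[150:250,205:305],None,fx=4,fy=4,interpolation=cv2.INTER_CUBIC)
b=cv2.resize(s[110:210,330:430],None,fx=4,fy=4,interpolation=cv2.INTER_CUBIC)
cv2.imwrite('pics/c9.png',np.hstack([a,b]))
E
```

```text
9.925 [0.45170897 0.15565507 0.0838576 ] [ 0.92954166 -0.12111198 -3.1324081 ] [-0.15971027  0.19815085  0.00365841] 0.02972662106341244
t 10.07 turn [ 3.19 -1.81 -0.09] then shift [  4.11  -1.18 -35.77]
```

View pics/c9.png

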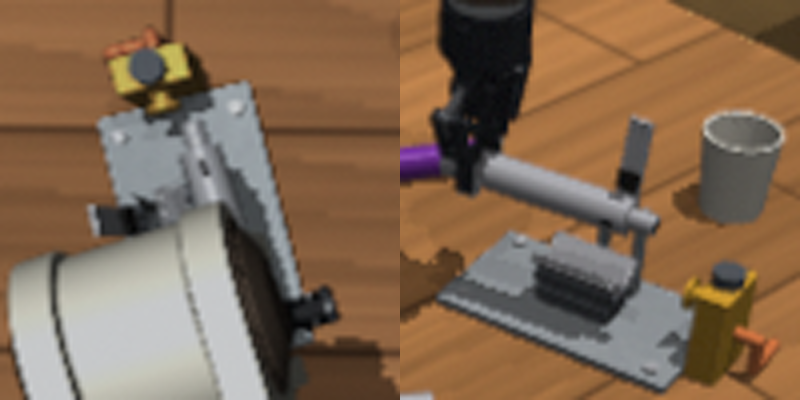

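View pics/w9.png

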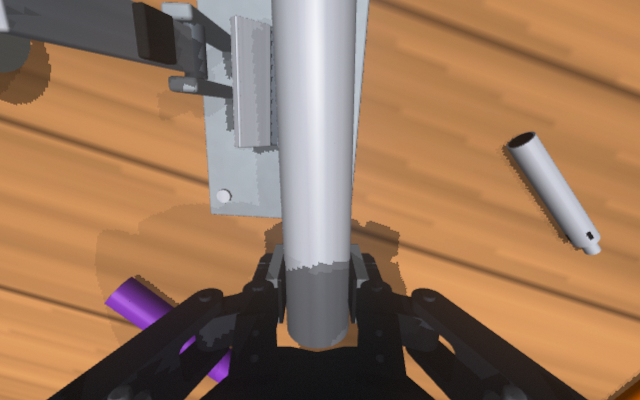

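```bash
python3 - <<'E'
from h import *
o=sensors.get_obs();print(o['q'].round(1),o['qd'].round(2),o['ee_pos'],o['wrist_force'])
E
```

```text
[ 17.8  -5.8 -13.3  82.4   1.8 179.9] [ 0.13  0.11 -0.56 -0.27 -0.01  0.02] [0.45202319 0.15579913 0.08410594] [ 0.72765487  0.04791425 -3.54058627]
```

Joint 6 has hit its 180° limit, so the saddle's yaw can't be reached with this half-turn of the grasp. I'll put the tube back on the rack, regrasp it with the tool turned 180° about its x, and come back.

carry_out(
  increments=[
    [0,0,0,-40,0,0,0],
    [0,0,0,-45,0,20,0],
    [0,0,0,-40,0,40,0],
    [0,0,0,0,0,45,0],
    [0,0,0,0,0,45,0],
    [0,0,0,0,0,45,0],
    [0,0,0,0,0,45,0],
    [0,0,0,0,0,0,0],
  ],
)

```text
time: 11.08
ee_pos: [0.5267, -0.0791, 0.2001]
tcp_rot: [179.3, 88.3, 107.0]
wrist_force: [-0.1, 0.7, -3.9]
opening: 0.0301
```

```bash
python3 - <<'E'
from h import *
o=sensors.get_obs();print(o['q'].round(1),o['ee_pos'],tcp(o)[:3,:3].round(3))
go([.4848,-.2305,.06],18.4)
E
```

```text
[ -9.5   3.5   8.6  96.    1.6 152.8] [ 0.52665077 -0.07913582  0.20005703] [[-0.009  0.953  0.304]
 [ 0.029  0.304 -0.952]
 [-1.     0.    -0.031]]
t 11.07 turn [-0.71 -1.75 -0.03] then shift [140.06 -87.49 130.42]
```

carry_out(
  increments=[
    [-0.7,-1.8,0,0,0,0,0],
    [0,0,0,0,-21,32,0],
    [0,0,0,0,-22,33,0],
    [0,0,0,0,-22,33,0],
    [0,0,0,20,-22,32,0],
    [0,0,0,40,0,0,0],
    [0,0,0,40,0,0,0],
    [0,0,0,30,0,0,0],
    [0,0,0,0,0,0,0],
    [0,0,0,0,0,0,0],
  ],
)

```text
time: 12.32
ee_pos: [0.4857, -0.227, 0.0716]
tcp_rot: [37.4, 89.9, -33.9]
wrist_force: [-0.4, 0.7, -3.7]
opening: 0.0295
```

```bash
python3 - <<'E'
from h import *
go([.4848,-.2305,-.0195],18.4)
o,s=snap('scene','s11');snap('wrist','w11')
cv2.imwrite('pics/s11c.png',cv2.resize(s[170:270,230:330],None,fx=5,fy=5,interpolation=cv2.INTER_CUBIC))
E
```

```text
t 12.32 turn [ 0.27  0.12 -0.09] then shift [91.09 -1.98  3.02]
```

View pics/w11.png

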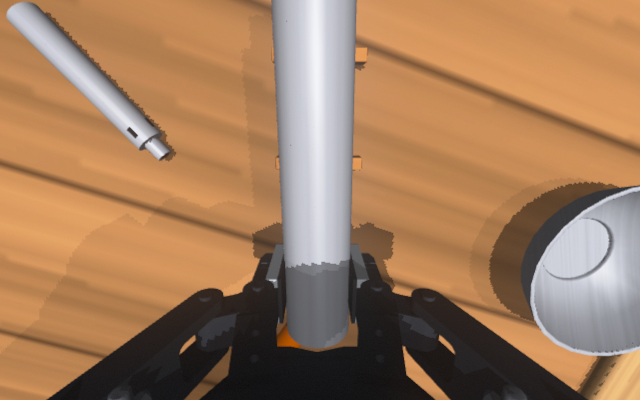

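The rack's right-hand nubs at cols 362 and 358 show the tube sits 3 mm to the left, as computed. I'll correct that and lower.

carry_out(
  increments=[
    [0.2,0,0,30,-2,3,0],
    [0,0,0,35,0,0,0],
    [0,0,0,15,0,0,0],
    [0,0,0,6,0,0,0],
    [0,0,0,3,0,0,0],
    [0,0,0,0,0,0,0],
  ],
)

```text
time: 13.18
ee_pos: [0.4845, -0.2312, -0.0185]
tcp_rot: [45.3, 89.9, -26.3]
wrist_force: [0.3, -0.2, -3.9]
opening: 0.0299
```

```bash
python3 - <<'E'
from h import *
go([.4848,-.2305,-.0203],18.4); o=sensors.get_obs();print(o['ee_pos'],o['wrist_force'],o['torque'])
E
```

```text
t 13.18 turn [-0.01  0.06 -0.06] then shift [ 1.85  0.51 -0.54]
[ 0.48449053 -0.23117126 -0.01845321] [ 0.29742771 -0.17408209 -3.8601802 ] [-0.06200244  0.22007988  0.00940297]
```

carry_out(
  increments=[
    [0,0,0,1.5,0,-0.5,0],
    [0,0,0,0,0,0,0],
    [0,0,0,0,0,0,40],
    [0,0,0,0,0,0,80],
    [0,0,0,0,0,0,100],
    [0,0,0,0,0,0,100],
    [0,0,0,-20,0,0,100],
    [0,0,0,-40,0,0,100],
    [0,0,0,-40,0,0,100],
    [0,0,0,-20,0,0,100],
    [0,0,0,0,0,0,100],
  ],
)

```text
time: 14.55
ee_pos: [0.4846, -0.2308, 0.1006]
tcp_rot: [45.9, 89.8, -25.7]
wrist_force: [0.2, -1.5, -0.6]
opening: 0.0854
```

```bash
python3 - <<'E'
from h import *
o,s=snap('wrist','w12');print(o['time'],o['ee_pos'],o['wrist_force'],o['opening'])
E
```

```text
14.55 [ 0.48460493 -0.23084066  0.10058305] [ 0.15182854 -1.50518105 -0.55385532] 0.08538991747153664
```

View pics/w12.png

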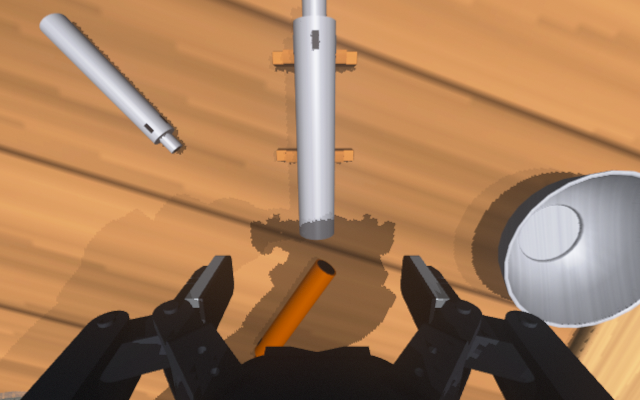

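carry_out(
  increments=[
    [-10.6,0,0,0,0,0,100],
    [-10.6,0,0,0,0,0,100],
    [-10.6,0,0,0,0,0,100],
    [-10.6,0,0,0,0,0,100],
    [-10.6,0,0,0,0,0,100],
    [-10.6,0,0,0,0,0,100],
    [-10.6,0,0,0,0,0,100],
    [-10.6,0,0,0,0,0,100],
    [-10.6,0,0,0,0,0,100],
    [-10.6,0,0,0,0,0,100],
    [-10.6,0,0,0,0,0,100],
    [-10.6,0,0,0,0,0,100],
  ],
)

```text
time: 16.1
ee_pos: [0.483, -0.2301, 0.0972]
tcp_rot: [98.5, 89.9, 154.5]
wrist_force: [0.5, -0.0, 0.7]
opening: 0.0855
```

carry_out(
  increments=[
    [-10.6,0,0,0,0,0,100],
    [-10.6,0,0,0,0,0,100],
    [-10.6,0,0,0,0,0,100],
    [-10.6,0,0,0,0,0,100],
    [-10.4,0,0,0,0,0,100],
    [0,0,0,0,0,0,100],
  ],
)

```text
time: 16.85
ee_pos: [0.4831, -0.2301, 0.0975]
tcp_rot: [46.7, 89.9, 155.0]
wrist_force: [-0.7, 0.2, 0.3]
opening: 0.0851
```

```bash
python3 - <<'E'
from h import *
o,s=snap('wrist','w13');print(o['time'],o['q'].round(1),o['ee_pos'],o['wrist_force'],o['opening'])
go([.4845,-.2308,.1],198.4)
E
```

```text
16.85 [-25.5   2.2  -3.9  83.9  -0.  -43.8] [ 0.48309131 -0.23013693  0.0974976 ] [-0.71227471  0.15330203  0.34306588] 0.08514277656034347
t 16.90 turn [-0.25  0.07 -0.08] then shift [-2.22 -1.03 -0.99]
```

View pics/w13.png

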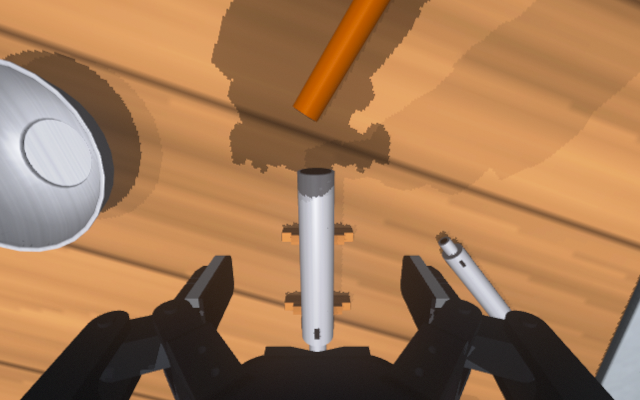

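```bash
python3 - <<'E'
from h import *
im=cv2.imread('pics/w13.png');hsv=cv2.cvtColor(im,cv2.COLOR_BGR2HSV)
o=sensors.get_obs();L=[]
for r in [185,200,215,255,270,285,320]:
    c=np.nonzero(hsv[r,285:348,1]<70)[0]+285
    P=onz('wrist',[[c.min(),r],[c.max()+1,r]],.03,o)[:,:2]*1000
    print(r,c.min(),c.max(),P.mean(0),np.linalg.norm(P[1]-P[0]));L.append(P.mean(0))
L=np.array(L);k=np.polyfit(L[:,0],L[:,1],1);print('yaw',np.degrees(np.arctan(k[0])),'y at 484.5',np.polyval(k,484.5))
print('rear',onz('wrist',[[316,176]],.046,o),onz('wrist',[[316,169]],.03,o))
go([.4845,np.polyval(k,484.5)/1e3,-.020],180+np.degrees(np.arctan(k[0])))
E
```

```text
185 298 333 [ 469.93032267 -236.35721599] 31.170553556580614
200 298 333 [ 482.84866357 -232.1340661 ] 31.67989460131459
215 299 333 [ 496.05694601 -227.34555615] 31.31159656940714
255 300 333 [ 533.766784  -214.5035891] 31.826918908866705
270 300 333 [ 548.88079571 -209.54522942] 32.38991914132025
285 301 332 [ 564.53917136 -204.40834645] 31.033596615789982
320 302 333 [ 603.04970541 -190.70901496] 32.39490814079357
yaw 18.869640701570816 y at 484.5 -231.44664853624178
rear [[ 0.45901896 -0.23988938  0.046     ]] [[ 0.45660104 -0.24071518  0.03      ]]
t 16.90 turn [-0.71  0.07 -0.08] then shift [117.78  -0.82  -1.61]
```

carry_out(
  increments=[
    [-0.5,0,0,0,-0.8,-1.6,100],
    [0,0,0,40,0,0,100],
    [0,0,0,40,0,0,100],
    [0,0,0,24,0,0,100],
    [0,0,0,9,0,0,100],
    [0,0,0,5,0,0,100],
    [0,0,0,0,0,0,100],
    [0,0,0,0,0,0,50],
    [0,0,0,0,0,0,30],
    [0,0,0,0,0,0,0],
    [0,0,0,0,0,0,0],
    [0,0,0,0,0,0,0],
  ],
  squeeze=70,
)

```text
time: 18.4
ee_pos: [0.4851, -0.2317, -0.0185]
tcp_rot: [-103.0, 90.0, 5.9]
wrist_force: [-0.9, 2.0, 4.0]
opening: 0.0301
```

```bash
python3 - <<'E'
from h import *
o=sensors.get_obs();print(o['time'],o['ee_pos'],o['wrist_force'],o['torque'],o['opening'])
E
```

```text
18.4 [ 0.48512945 -0.23165123 -0.01854416] [-0.90466508  2.03324293  3.95871697] [0.35192323 0.18196684 0.07186861] 0.030086565397376436
```

carry_out(
  increments=[
    [0,0,0,-5,0,0,0],
    [0,0,0,-20,0,0,0],
    [0,0,0,-45,0,0,0],
    [0,0,0,-50,0,0,0],
    [0,0,0,-50,-6,25,0],
    [0,0,0,-50,-11,45,0],
    [0,0,0,0,-11,45,0],
    [0,0,0,0,-11,45,0],
    [0,0,0,0,-11,45,0],
    [0,0,0,0,-11,45,0],
    [0,0,0,0,-11,45,0],
    [0,0,0,0,0,0,0],
  ],
  squeeze=80,
)

```text
time: 19.9
ee_pos: [0.4572, 0.0692, 0.1964]
tcp_rot: [68.2, 89.9, 177.3]
wrist_force: [-0.2, -0.5, -3.7]
opening: 0.0294
```

```bash
python3 - <<'E'
from h import *
o,s=snap('wrist','w14');print(o['time'],o['q'].round(1),o['ee_pos'],o['wrist_force'],o['opening'])
go([.4418,.1901,.08],194.7)
E
```

```text
19.9 [  8.6  -6.9  -1.9  95.1   0.  -10.5] [0.45724018 0.06921786 0.19644886] [-0.23268131 -0.49696026 -3.72802198] 0.029376031447807403
t 19.95 turn [ 4.34 -0.01 -0.07] then shift [116.49 -15.85 122.19]
```

View pics/w14.png

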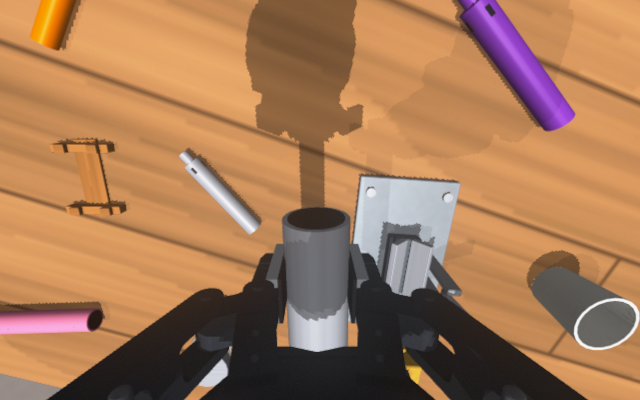

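```bash
python3 - <<'E'
from h import *
c=vision.calibration('wrist');K=c['camera_matrix'];M=c['mount']
def tool(u,v,x):
    d=M[:3,:3]@np.array([(u-K[0,2])/K[0,0],-(v-K[1,2])/K[1,1],-1.]);p=M[:3,3]
    return (p+d*(x-p[0])/d[0])*1000
print(tool(316,230,-.0645),tool(316,208,-.0325), tool(284,219,-.0485),tool(350,219,-.0485))
im=cv2.imread('pics/w14.png');cv2.imwrite('pics/w14c.png',cv2.resize(im[195:345,245:395],None,fx=4,fy=4,interpolation=cv2.INTER_CUBIC))
E
```

```text
[-64.5         28.80252998  -1.37010797] [-32.5         27.5769616   -1.47967686] [-48.5         27.56044292 -16.46597396] [-48.5         27.56751604  14.55190771]
```

View pics/w14c.png

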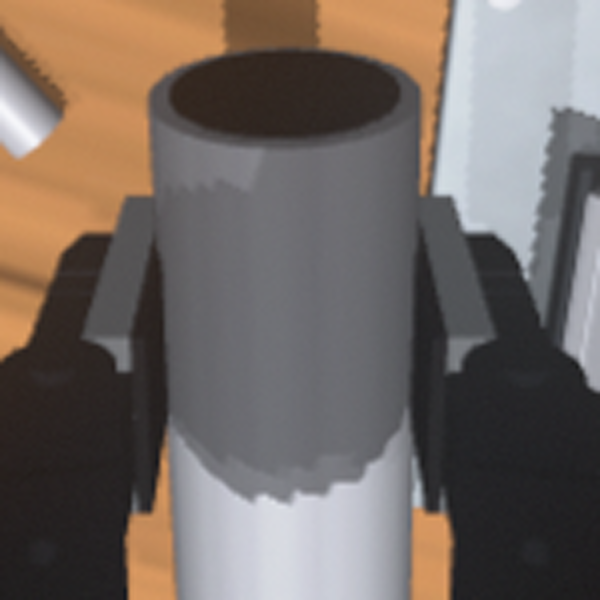

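carry_out(
  increments=[
    [4.3,0,0,0,0,0,0],
    [0,0,0,0,-4,30,0],
    [0,0,0,0,-4,35,0],
    [0,0,0,0,-4,30,0],
    [0,0,0,20,-4,27,0],
    [0,0,0,40,0,0,0],
    [0,0,0,40,0,0,0],
    [0,0,0,15,0,0,0],
    [0,0,0,0,0,0,0],
    [0,0,0,0,0,0,0],
  ],
)

```text
time: 21.2
ee_pos: [0.4437, 0.189, 0.0836]
tcp_rot: [-82.8, 89.9, 21.8]
wrist_force: [-0.6, 0.1, -2.6]
opening: 0.03
```

```bash
python3 - <<'E'
from h import *
o,im=snap('top','t15');_,s=snap('scene','s15');_,w=snap('wrist','w15');print(o['time'],o['q'].round(1),o['ee_pos'],o['wrist_force'],o['torque'],o['opening'])
go([.4418,.1901,.08],194.7)
T=tcp(o);print('pred rear,tip',proj('scene',[(T@[-.0485,y,0,1])[:3] for y in (.028,-.164)]),proj('top',[(T@[-.0485,y,0,1])[:3] for y in (.028,-.164)]))
a=cv2.resize(im[150:250,215:295],None,fx=5,fy=5,interpolation=cv2.INTER_CUBIC)
b=cv2.resize(s[130:230,330:410],None,fx=5,fy=5,interpolation=cv2.INTER_CUBIC)
cv2.imwrite('pics/c15.png',np.hstack([a,b]))
E
```

```text
21.2 [ 23.1  -5.2 -12.7  82.3  -0.    8.5] [0.44366578 0.18897742 0.0836291 ] [-0.60985318  0.13511583 -2.59879076] [-0.03839667  0.22087673 -0.04632244] 0.030037767097926486
t 21.35 turn [-0.12  0.02  0.11] then shift [3.28 1.38 1.3 ]
pred rear,tip [[347.37783639 145.49840905]
 [397.06713694 163.41631479]] [[259.02042497 243.63728577]
 [244.03040382 181.20522168]]
```

View pics/c15.png

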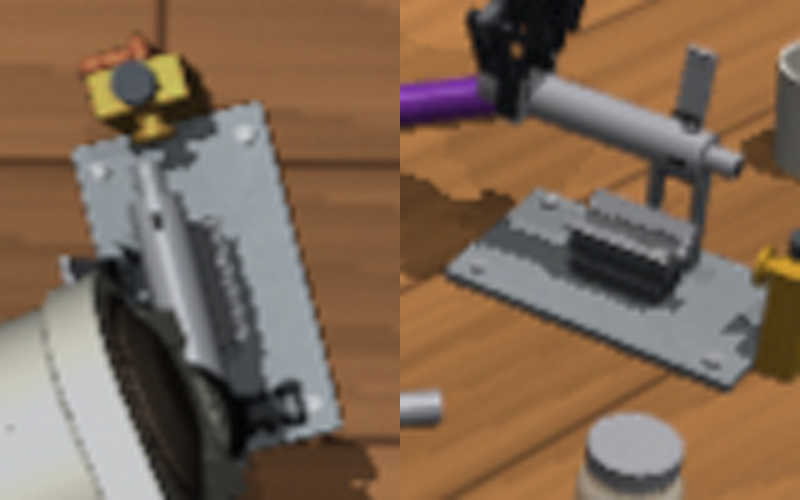

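View pics/w15.png

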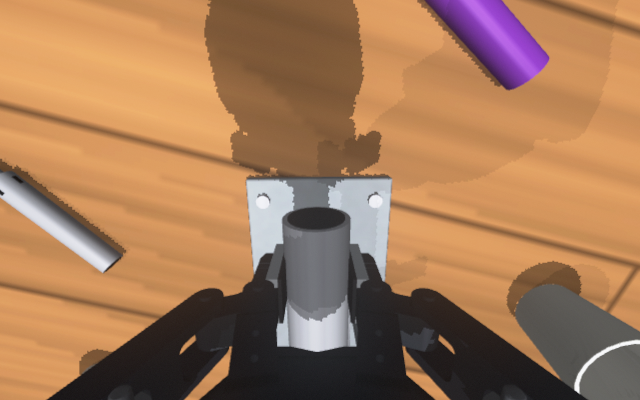

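carry_out(
  increments=[
    [0,0,0,20,0,1.3,0],
    [0,0,0,25,0,0,0],
    [0,0,0,14,0,0,0],
    [0,0,0,4,0,0,0],
    [0,0,0,0,0,0,0],
    [0,0,0,0,0,0,0],
  ],
)

```text
time: 22.1
ee_pos: [0.4429, 0.1905, 0.0198]
tcp_rot: [-80.3, 89.9, 24.3]
wrist_force: [0.1, -1.0, -3.2]
opening: 0.0297
```

```bash
python3 - <<'E'
from h import *
o,s=snap('scene','s16');print(o['time'],o['ee_pos'],o['wrist_force'],o['torque'])
go([.4418,.1901,.0135],194.7)
cv2.imwrite('pics/c16.png',cv2.resize(s[130:230,330:430],None,fx=6,fy=6,interpolation=cv2.INTER_CUBIC))
E
```

```text
22.1 [0.4429294  0.19045588 0.01983607] [ 0.13190407 -0.97188634 -3.23066917] [-0.0390869   0.22630959 -0.0184452 ]
t 22.15 turn [-0.11  0.01  0.07] then shift [ 6.27  1.16 -0.08]
```

View pics/c16.png

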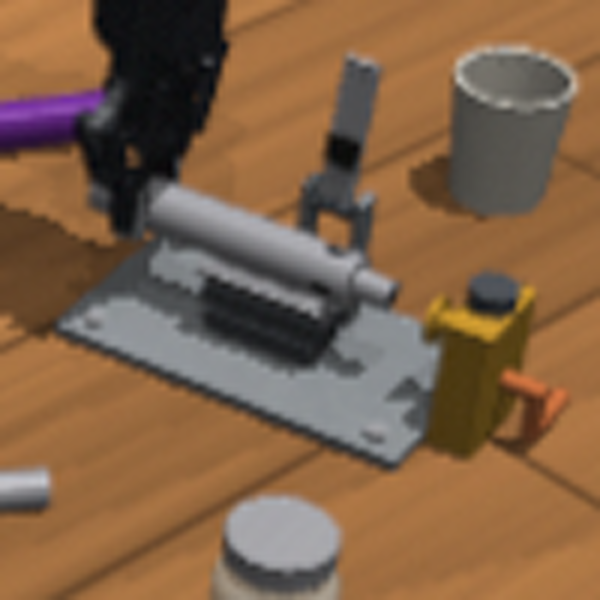

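The tube is over the V, nozzle short of the seat. I'll lower it in small steps while watching the force.

carry_out(
  increments=[
    [0,0,0,3,0,0,0],
    [0,0,0,1.5,0,0,0],
    [0,0,0,0,0,0,0],
  ],
)

```text
time: 22.52
ee_pos: [0.4425, 0.1902, 0.0144]
tcp_rot: [-125.2, 90.0, -20.6]
wrist_force: [-0.2, -1.3, -2.9]
opening: 0.0294
```

carry_out(
  increments=[
    [0,0,0,1,0,0,0],
    [0,0,0,0,0,0,0],
  ],
)

```text
time: 22.78
ee_pos: [0.4425, 0.1902, 0.0135]
tcp_rot: [-101.3, 90.0, 3.3]
wrist_force: [-0.9, -0.7, -1.2]
opening: 0.0298
```

carry_out(
  increments=[
    [0,0,0,0.7,0,0,0],
    [0,0,0,0,0,0,0],
  ],
)

```text
time: 23.02
ee_pos: [0.4425, 0.1903, 0.0129]
tcp_rot: [-74.2, 90.0, 30.4]
wrist_force: [-0.9, -1.3, 0.5]
opening: 0.0299
```

carry_out(
  increments=[
    [0,0,0,0,-2,0,0],
    [0,0,0,0,-2,0,0],
    [0,0,0,0,-2,0,0],
    [0,0,0,0,0,0,0],
  ],
)

```text
time: 23.52
ee_pos: [0.4484, 0.1919, 0.0127]
tcp_rot: [-11.8, 90.0, 92.8]
wrist_force: [-3.5, -0.2, 0.7]
opening: 0.0299
```

```bash
cat >> h.py <<'E'
def st():
    o=sensors.get_obs();u=np.array([.9657,.2597]);e=np.array([-u[1],u[0]]);f=o['wrist_force']
    s=(o['ee_pos'][:2]-[.5306,.214])@u*1000
    print('t %.2f along %.2f z %.2f | Fu %.2f Fe %.2f Fz %.2f'%(o['time'],s,o['ee_pos'][2]*1000,f[:2]@u,f[:2]@e,f[2]),'tq',(o['torque']).round(2),'op',o['opening'].round(4))
E
python3 -c "
from h import *;st()"
```

```text
Traceback (most recent call last):
  File "h.py", line 33, in st
    print('t %.2f along %.2f z %.2f | Fu %.2f Fe %.2f Fz %.2f'%(o['time'],s,o['ee_pos'][2]*1000,f[:2]@u,f[:2]@e,f[2]),'tq',(o['torque']).round(2),'op',o['opening'].round(4))
                                                                                                                                                       ^^^^^^^^^^^^^^^^^^
AttributeError: 'float' object has no attribute 'round'
```

carry_out(
  increments=[
    [0,0,0,0,-1.5,0,0],
    [0,0,0,0,-1.5,0,0],
    [0,0,0,0,0,0,0],
  ],
)

```text
time: 23.9
ee_pos: [0.4513, 0.1927, 0.0128]
tcp_rot: [-40.3, 90.0, 64.3]
wrist_force: [-2.9, 0.6, 1.1]
opening: 0.0296
```

carry_out(
  increments=[
    [0,0,0,0,-1,0,0],
    [0,0,0,0,-1,0,0],
    [0,0,0,0,0,0,0],
  ],
)

```text
time: 24.28
ee_pos: [0.4531, 0.1931, 0.0128]
tcp_rot: [-3.9, 90.0, 100.7]
wrist_force: [-4.4, 0.7, 1.7]
opening: 0.0296
```

carry_out(
  increments=[
    [0,0,0,0,-1,0,0],
    [0,0,0,0,-1,0,0],
    [0,0,0,0,0,0,0],
  ],
)

```text
time: 24.65
ee_pos: [0.455, 0.1936, 0.0128]
tcp_rot: [5.7, 90.0, 110.3]
wrist_force: [-5.6, 2.2, 2.5]
opening: 0.0295
```

```bash
sed -i "s/o\['opening'\].round(4)/round(o['opening'],4)/" h.py; python3 - <<'E'
from h import *
st();_,s=snap('scene','s17')
cv2.imwrite('pics/c17.png',cv2.resize(s[155:215,370:430],None,fx=9,fy=9,interpolation=cv2.INTER_CUBIC))
E
```

```text
t 24.65 along -78.33 z 12.78 | Fu -4.82 Fe 3.55 Fz 2.51 tq [0.35 0.85 0.05] op 0.0295
```

View pics/c17.png

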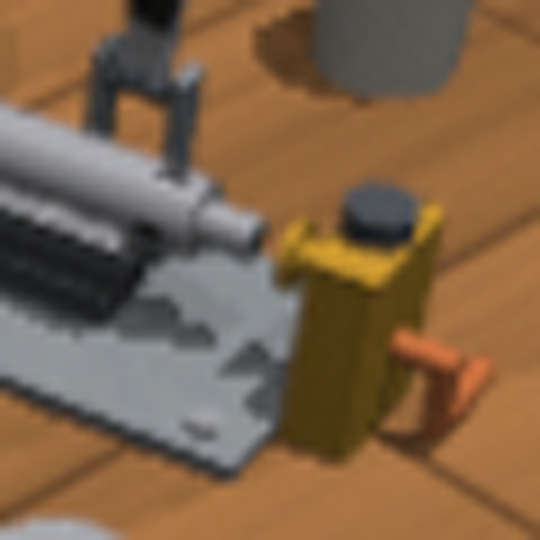

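carry_out(
  increments=[
    [0,0,0,-0.4,0,0.5,0],
    [0,0,0,0,0,0,0],
  ],
)

```text
time: 24.95
ee_pos: [0.455, 0.1937, 0.0131]
tcp_rot: [-172.0, 90.0, -67.4]
wrist_force: [-2.7, -1.1, -0.0]
opening: 0.0297
```

```bash
python3 -c "
from h import *;st()"
```

```text
t 24.95 along -78.28 z 13.08 | Fu -2.91 Fe -0.38 Fz -0.01 tq [-0.18  0.48 -0.03] op 0.0297
```

Lateral and vertical loads are relieved. I'll continue in small steps.

carry_out(
  increments=[
    [0,0,0,0,-1,0.05,0],
    [0,0,0,0,-1,0.05,0],
    [0,0,0,0,0,0,0],
  ],
)

```text
time: 25.32
ee_pos: [0.457, 0.1944, 0.0131]
tcp_rot: [-174.2, 90.0, -69.6]
wrist_force: [-2.5, -2.4, -0.5]
opening: 0.0297
```

carry_out(
  increments=[
    [0,0,0,0,-1,0.05,0],
    [0,0,0,0,-1,0.05,0],
    [0,0,0,0,0,0,0],
  ],
)

```text
time: 25.7
ee_pos: [0.4589, 0.195, 0.0131]
tcp_rot: [-173.6, 90.0, -69.0]
wrist_force: [-2.8, -4.4, -0.1]
opening: 0.0298
```

carry_out(
  increments=[
    [0,0,0,0,-0.7,0.05,0],
    [0,0,0,0,0,0,0],
  ],
)

```text
time: 25.95
ee_pos: [0.4594, 0.1952, 0.0131]
tcp_rot: [170.7, 90.0, -84.7]
wrist_force: [-1.7, -4.7, 0.6]
opening: 0.0299
```

```bash
python3 - <<'E'
from h import *
st();_,s=snap('scene','s18')
cv2.imwrite('pics/c18.png',cv2.resize(s[155:215,370:430],None,fx=9,fy=9,interpolation=cv2.INTER_CUBIC))
E
```

```text
t 25.95 along -73.62 z 13.14 | Fu -2.88 Fe -4.10 Fz 0.63 tq [-0.98  0.42 -0.27] op 0.0299
```

View pics/c18.png

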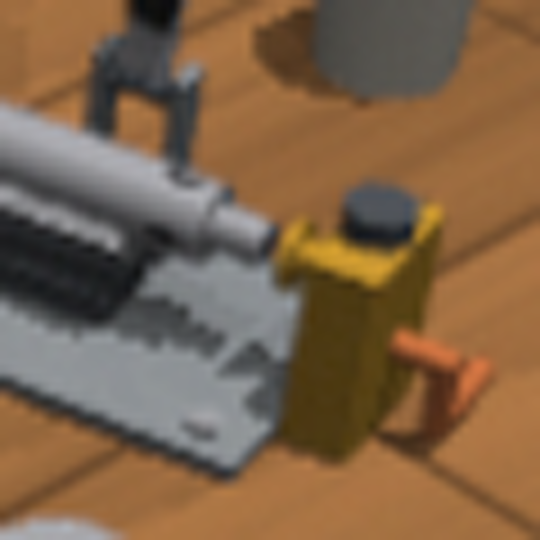

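carry_out(
  increments=[
    [0,0,0,0,0,-0.6,0],
    [0,0,0,0,0,0,0],
  ],
)

```text
time: 26.25
ee_pos: [0.4596, 0.1951, 0.0132]
tcp_rot: [-30.1, 90.0, 74.5]
wrist_force: [-2.3, -2.2, -0.2]
opening: 0.0297
```

carry_out(
  increments=[
    [0,0,0,0,-0.8,-0.03,0],
    [0,0,0,0,-0.8,-0.03,0],
    [0,0,0,0,0,0,0],
  ],
)

```text
time: 26.62
ee_pos: [0.461, 0.1954, 0.0132]
tcp_rot: [11.5, 90.0, 116.1]
wrist_force: [-3.5, 1.0, -0.2]
opening: 0.0299
```

```bash
python3 -c "
from h import *;st()"
```

```text
t 26.62 along -72.01 z 13.15 | Fu -3.10 Fe 1.92 Fz -0.23 tq [-0.    0.73 -0.04] op 0.0299
```

carry_out(
  increments=[
    [0,0,0,0,-0.8,0.15,0],
    [0,0,0,0,-0.7,0.05,0],
    [0,0,0,0,0,0,0],
  ],
)

```text
time: 27.0
ee_pos: [0.4626, 0.1958, 0.0132]
tcp_rot: [-51.0, 90.0, 53.6]
wrist_force: [-3.4, -0.3, -0.1]
opening: 0.03
```

carry_out(
  increments=[
    [0,0,0,0,-0.7,0.02,0],
    [0,0,0,0,0,0,0],
  ],
)

```text
time: 27.25
ee_pos: [0.4632, 0.196, 0.0132]
tcp_rot: [-40.8, 90.0, 63.8]
wrist_force: [-4.8, -0.4, 0.3]
opening: 0.03
```

```bash
python3 -c "
from h import *;st()"
```

```text
t 27.25 along -69.78 z 13.16 | Fu -4.75 Fe 0.84 Fz 0.32 tq [-0.07  0.72 -0.12] op 0.03
```

carry_out(
  increments=[
    [0,0,0,0,-0.6,0.02,0],
    [0,0,0,0,0,0,0],
  ],
)

```text
time: 27.5
ee_pos: [0.4637, 0.1961, 0.0131]
tcp_rot: [77.9, 90.0, -177.5]
wrist_force: [-3.5, -0.7, 0.8]
opening: 0.0298
```

```bash
python3 -c "
from h import *;st()"
```

```text
t 27.50 along -69.21 z 13.13 | Fu -3.55 Fe 0.20 Fz 0.85 tq [-0.11  0.67 -0.09] op 0.0298
```

carry_out(
  increments=[
    [0,0,0,-0.1,-0.7,0.02,0],
    [0,0,0,0,0,0,0],
  ],
)

```text
time: 27.75
ee_pos: [0.4644, 0.1963, 0.0132]
tcp_rot: [179.5, 90.0, -75.9]
wrist_force: [-2.7, -0.3, 0.1]
opening: 0.0302
```

carry_out(
  increments=[
    [0,0,0,0,-0.7,0.02,0],
    [0,0,0,0,0,0,0],
  ],
)

```text
time: 28.0
ee_pos: [0.4651, 0.1965, 0.0132]
tcp_rot: [157.8, 90.0, -97.7]
wrist_force: [-3.2, -0.6, 1.5]
opening: 0.0298
```

```bash
python3 - <<'E'
from h import *
st();_,s=snap('scene','s19')
cv2.imwrite('pics/c19.png',cv2.resize(s[155:215,370:430],None,fx=9,fy=9,interpolation=cv2.INTER_CUBIC))
E
```

```text
t 28.00 along -67.81 z 13.22 | Fu -3.25 Fe 0.30 Fz 1.51 tq [-0.15  0.63 -0.03] op 0.0298
```

View pics/c19.png

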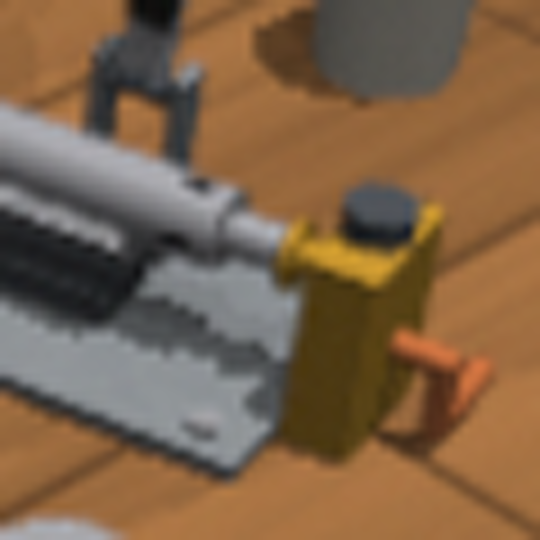

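carry_out(
  increments=[
    [0,0,0,-0.1,-0.6,0.02,0],
    [0,0,0,0,0,0,0],
  ],
)

```text
time: 28.3
ee_pos: [0.4657, 0.1967, 0.0133]
tcp_rot: [-176.3, 90.0, -71.7]
wrist_force: [-3.1, -0.4, 0.6]
opening: 0.0296
```

carry_out(
  increments=[
    [0,0,0,0,-0.6,0.02,0],
    [0,0,0,0,0,0,0],
  ],
)

```text
time: 28.55
ee_pos: [0.4662, 0.1968, 0.0133]
tcp_rot: [178.8, 90.0, -76.6]
wrist_force: [-3.2, -1.6, -0.3]
opening: 0.0298
```

```bash
python3 -c "
from h import *;st()"
```

```text
t 28.55 along -66.61 z 13.34 | Fu -3.49 Fe -0.75 Fz -0.30 tq [-0.19  0.6  -0.14] op 0.0298
```

carry_out(
  increments=[
    [0,0,0,0,-0.6,0,0],
    [0,0,0,0,0,0,0],
  ],
)

```text
time: 28.8
ee_pos: [0.4668, 0.197, 0.0133]
tcp_rot: [-159.0, 90.0, -54.5]
wrist_force: [-2.6, -1.3, -0.5]
opening: 0.0297
```

carry_out(
  increments=[
    [0,0,0,0,-0.6,0,0],
    [0,0,0,0,0,0,0],
  ],
)

```text
time: 29.05
ee_pos: [0.4674, 0.1972, 0.0133]
tcp_rot: [-158.2, 90.0, -53.6]
wrist_force: [-3.6, -1.0, -0.8]
opening: 0.0296
```

```bash
python3 -c "
from h import *;st()"
```

```text
t 29.05 along -65.40 z 13.33 | Fu -3.73 Fe -0.04 Fz -0.83 tq [-0.3   0.55 -0.12] op 0.0296
```

carry_out(
  increments=[
    [0,0,0,0.1,-0.6,0,0],
    [0,0,0,0,0,0,0],
  ],
)

```text
time: 29.3
ee_pos: [0.468, 0.1973, 0.0132]
tcp_rot: [51.7, 90.0, 156.3]
wrist_force: [-2.9, -1.9, 0.2]
opening: 0.03
```

carry_out(
  increments=[
    [0,0,0,0,-0.6,0,0],
    [0,0,0,0,0,0,0],
  ],
)

```text
time: 29.55
ee_pos: [0.4683, 0.1974, 0.0131]
tcp_rot: [89.1, 90.0, -166.3]
wrist_force: [-4.3, -1.7, 0.8]
opening: 0.0292
```

```bash
python3 - <<'E'
from h import *
st();_,s=snap('scene','s20')
cv2.imwrite('pics/c20.png',cv2.resize(s[155:215,370:430],None,fx=9,fy=9,interpolation=cv2.INTER_CUBIC))
E
```

```text
t 29.55 along -64.51 z 13.15 | Fu -4.59 Fe -0.53 Fz 0.85 tq [-0.33  0.88 -0.23] op 0.0292
```

View pics/c20.png

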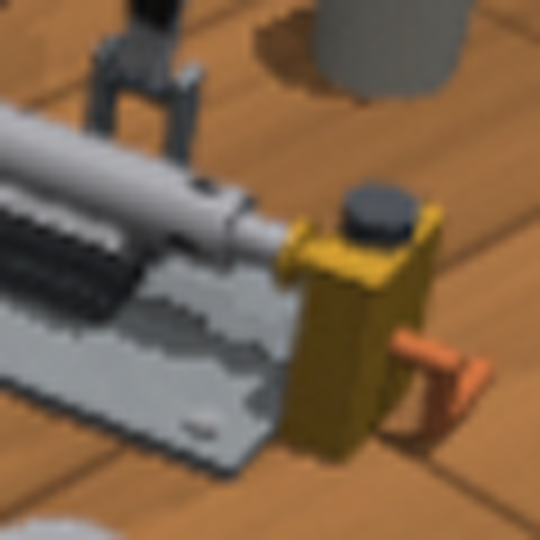

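carry_out(
  increments=[
    [0,0,0,0,-0.5,0,0],
    [0,0,0,0,0,0,0],
  ],
)

```text
time: 29.85
ee_pos: [0.4685, 0.1975, 0.0131]
tcp_rot: [88.2, 89.9, -167.2]
wrist_force: [-5.8, -2.2, 0.7]
opening: 0.0298
```

carry_out(
  increments=[
    [0,0,0,0,-0.5,0,0],
    [0,0,0,0,0,0,0],
  ],
)

```text
time: 30.1
ee_pos: [0.4687, 0.1975, 0.013]
tcp_rot: [86.9, 89.9, -168.6]
wrist_force: [-7.1, -1.2, 1.6]
opening: 0.0297
```

```bash
python3 -c "
from h import *;st()"
```

```text
t 30.10 along -64.10 z 12.97 | Fu -7.13 Fe 0.71 Fz 1.58 tq [-0.35  1.42 -0.26] op 0.0297
```

carry_out(
  increments=[
    [0,0,0,-0.1,-0.6,0,0],
    [0,0,0,0,0,0,0],
  ],
)

```text
time: 30.35
ee_pos: [0.4689, 0.1976, 0.013]
tcp_rot: [87.0, 89.9, -168.4]
wrist_force: [-8.9, -2.7, 0.4]
opening: 0.0298
```

carry_out(
  increments=[
    [0,0,0,0,-0.5,0,0],
    [0,0,0,0,0,0,0],
  ],
)

```text
time: 30.6
ee_pos: [0.4691, 0.1977, 0.0129]
tcp_rot: [86.7, 89.8, -168.7]
wrist_force: [-10.2, -2.3, 1.6]
opening: 0.0298
```

```bash
python3 -c "
from h import *;st()"
```

```text
t 30.60 along -63.60 z 12.89 | Fu -10.46 Fe 0.43 Fz 1.60 tq [-0.49  1.83 -0.22] op 0.0298
```

The slide force has risen from about 3.3 N to 10.5 N, so the seat carries about 7 N. I'll let go and back off.

carry_out(
  increments=[
    [0,0,0,0,0,0,45],
    [0,0,0,0,0,0,60],
    [0,0,0,0,0,0,80],
    [0,0,0,0,0,0,80],
    [0,0,0,-20,0,0,80],
    [0,0,0,-40,0,0,80],
    [0,0,0,-50,0,0,80],
    [0,0,0,-50,0,0,80],
    [0,0,0,-40,0,0,80],
    [0,0,0,0,0,0,0],
  ],
)

```text
time: 31.85
ee_pos: [0.4718, 0.1985, 0.2167]
tcp_rot: [-81.8, 89.7, 22.8]
wrist_force: [-0.1, 1.5, -0.4]
opening: 0.0519
```

```bash
python3 - <<'E'
from h import *
st();_,s=snap('scene','s21');_,w=snap('wrist','w21')
cv2.imwrite('pics/c21.png',cv2.resize(s[125:225,330:430],None,fx=6,fy=6,interpolation=cv2.INTER_CUBIC))
E
```

```text
t 31.85 along -60.78 z 216.66 | Fu 0.29 Fe 1.43 Fz -0.39 tq [0.01 0.04 0.04] op 0.0519
```

View pics/c21.png

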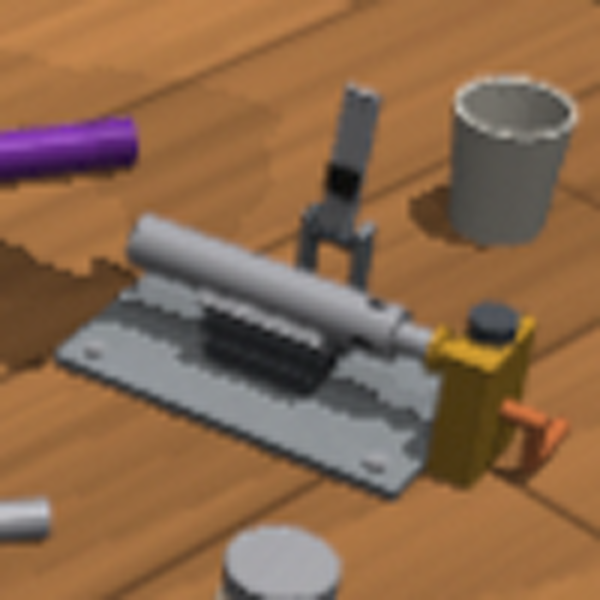

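View pics/w21.png

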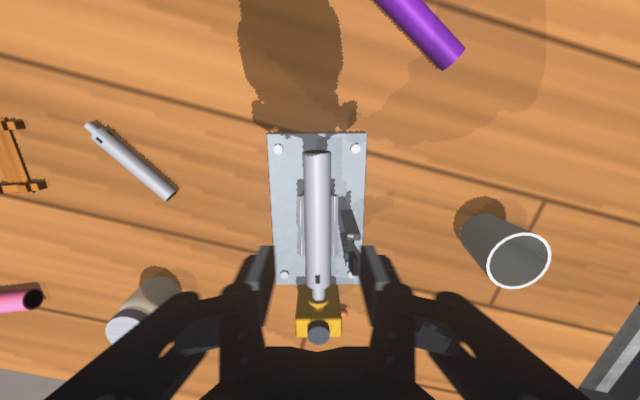

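The tube rests in the V, nozzle tip against the seat at (401,182) in the scene view; the strap stands open. I'll check the strap's angle and hinge position, then plan the push with shut fingers.

```bash
cat >> h.py <<'E'
U=np.array([.9657,.2597,0]);E_=np.array([-.2597,.9657,0]);S0=np.array([.5306,.214,0])
def car(a,b,z): return S0+U*a/1e3+E_*b/1e3+[0,0,z/1e3]
def strap(phi,r,n=0,a=14):
    p=np.radians(phi);return car(a,36-r*np.cos(p)+n*np.sin(p),86+r*np.sin(p)+n*np.cos(p))
E
python3 - <<'E'
from h import *
for ph in (97,102,107,112): print(ph,[proj(c,strap(ph,r)).round(1).tolist() for c in('scene','top') for r in (0,36,90)])
im=cv2.imread('pics/s21.png');a=cv2.resize(im[132:172,370:410],None,fx=10,fy=10,interpolation=cv2.INTER_CUBIC)
o,t=snap('top','t21');b=cv2.resize(t[180:220,215:255],None,fx=10,fy=10,interpolation=cv2.INTER_CUBIC)
cv2.imwrite('pics/c22.png',np.hstack([a,b]))
go(car(14,36+45,120),104.9)
E
```

```text
97 [[[384.9, 164.3]], [[386.7, 154.9]], [[389.4, 140.4]], [[239.4, 204.5]], [[235.5, 204.2]], [[229.1, 203.7]]]
102 [[[384.9, 164.3]], [[387.1, 154.7]], [[390.4, 139.8]], [[239.4, 204.5]], [[234.5, 204.5]], [[226.6, 204.4]]]
107 [[[384.9, 164.3]], [[387.5, 154.5]], [[391.4, 139.4]], [[239.4, 204.5]], [[233.6, 204.8]], [[224.2, 205.1]]]
112 [[[384.9, 164.3]], [[387.8, 154.4]], [[392.3, 139.2]], [[239.4, 204.5]], [[232.7, 205.0]], [[221.9, 205.8]]]
t 32.00 turn [ 8.969e+01 -6.000e-02 -4.000e-02] then shift [92.33 81.1  76.09]
```

View pics/c22.png

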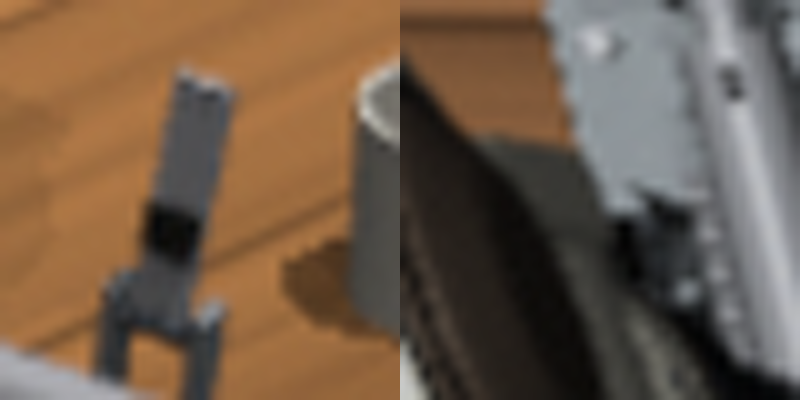

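Strap top at (390.5,140.5) and pad at (387,155) match an opening of about 100°, which confirms the hinge. I'll turn 90° with the jaws shut, then go behind the strap.

carry_out(
  increments=[
    [10.6,0,0,0,0,0,0],
    [10.6,0,0,0,0,0,0],
    [10.6,0,0,0,0,0,0],
    [10.6,0,0,0,0,0,0],
    [10.6,0,0,0,0,0,0],
    [10.6,0,0,0,0,0,0],
    [10.6,0,0,0,0,0,0],
    [10.6,0,0,0,0,0,0],
    [4.9,0,0,0,0,0,0],
    [0,0,0,0,25,10,0],
    [0,0,0,0,40,20,0],
    [0,0,0,0,20,20,0],
  ],
  squeeze=30,
)

```text
time: 33.5
ee_pos: [0.4966, 0.2944, 0.2117]
tcp_rot: [-170.3, 89.9, -155.4]
wrist_force: [0.1, -0.3, -0.0]
opening: 0.0002
```

```bash
python3 - <<'E'
from h import *
go(car(14,36+45,120),104.9);o=sensors.get_obs();print(o['q'].round(1))
E
```

```text
t 33.50 turn [ 0.04 -0.12  0.02] then shift [91.71 -5.38 26.02]
[ 30.7   9.3  16.3  97.2   0.  105.7]
```

carry_out(
  increments=[
    [0,0,0,0,0,26,0],
    [0,0,0,30,0,0,0],
    [0,0,0,40,0,0,0],
    [0,0,0,0,0,0,0],
    [0,0,0,0,0,0,0],
  ],
)

```text
time: 34.12
ee_pos: [0.5222, 0.2997, 0.1442]
tcp_rot: [25.1, 90.0, 40.0]
wrist_force: [-0.4, -0.1, -0.2]
opening: 0.0001
```

```bash
python3 - <<'E'
from h import *
go(car(14,36+45,120),104.9)
o,w=snap('wrist','w23');_,s=snap('scene','s23')
print(o['wrist_force'])
T=tcp(o)
for x in (-.02,-.032,-.045): print(x,proj('scene',(T@[x,0,0,1])[:3]))
b=cv2.resize(s[115:215,340:440],None,fx=4,fy=4,interpolation=cv2.INTER_CUBIC)
a=cv2.resize(w[150:350,220:420],None,fx=2,fy=2)
cv2.imwrite('pics/c23.png',np.hstack([b,a]))
E
```

```text
t 34.12 turn [-0.01  0.01 -0.01] then shift [24.25 -3.93 -0.09]
[-0.4144819  -0.09541467 -0.22002251]
-0.02 [[394.160906   138.77175533]]
-0.032 [[394.59293984 135.6790248 ]]
-0.045 [[395.06578008 132.29418005]]
```

View pics/c23.png

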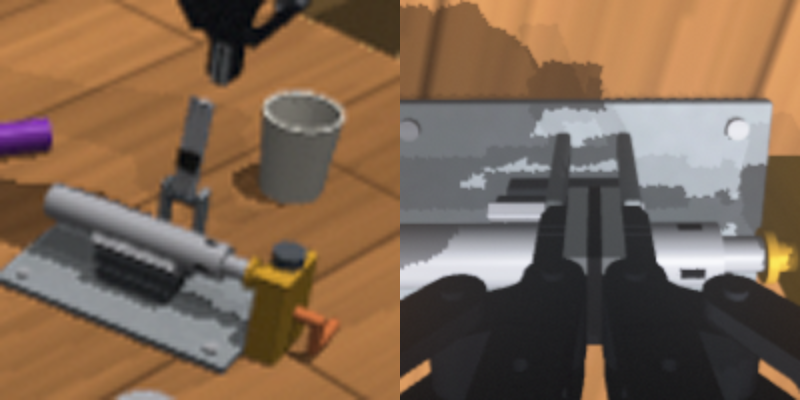

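carry_out(
  increments=[
    [0,0,0,24,0,0,0],
    [0,0,0,0,-12,0,0],
    [0,0,0,0,-12,0,0],
    [0,0,0,0,-11,0,0],
    [0,0,0,0,-9,0,0],
    [0,0,0,0,-9,0,0],
    [0,0,0,1,-9,0,0],
    [0,0,0,1,-9,0,0],
  ],
)

```text
time: 35.22
ee_pos: [0.5406, 0.2313, 0.1183]
tcp_rot: [66.5, 89.8, 81.4]
wrist_force: [-1.7, 7.1, -1.2]
opening: 0.0001
```

```bash
python3 - <<'E'
from h import *
def rel():
    o=sensors.get_obs();p=o['ee_pos'];d=p-strap(0,0);print('t %.2f e %.1f u %.1f tipz %.1f'%(o['time'],d@E_*1e3,d@U*1e3,d[2]*1e3+32),'F',[round(x,2) for x in (o['wrist_force']@U,o['wrist_force']@E_,o['wrist_force'][2])])
rel();_,s=snap('scene','s24')
cv2.imwrite('pics/c24.png',cv2.resize(s[115:215,340:440],None,fx=5,fy=5,interpolation=cv2.INTER_CUBIC))
E
cat >> h.py <<'E'
def rel():
    o=sensors.get_obs();p=o['ee_pos'];d=p-strap(0,0);print('t %.2f e %.1f u %.1f tipz %.1f'%(o['time'],d@E_*1e3,d@U*1e3,d[2]*1e3+32),'F',[round(x,2) for x in (o['wrist_force']@U,o['wrist_force']@E_,o['wrist_force'][2])])
E
```

```text
t 35.23 e -21.9 u 0.2 tipz 64.3 F [np.float64(0.23), np.float64(7.3), np.float64(-1.22)]
```

View pics/c24.png

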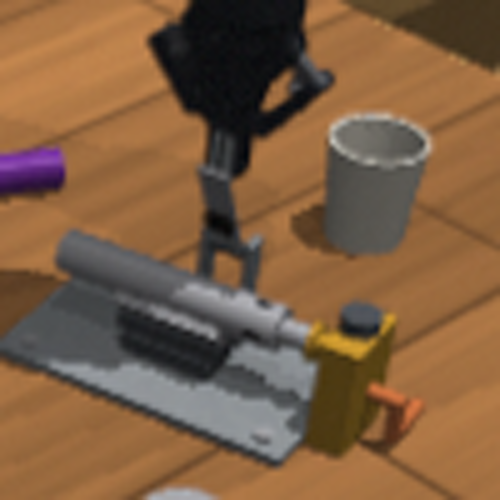

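carry_out(
  increments=[
    [0,0,0,5,-8.5,0,0],
    [0,0,0,6,-8.5,0,0],
    [0,0,0,7,-6.5,0,0],
    [0,0,0,7.5,-6,0,0],
    [0,0,0,8.5,-4.5,0,0],
    [0,0,0,0,0,0,0],
  ],
)

```text
time: 36.02
ee_pos: [0.5494, 0.1973, 0.0829]
tcp_rot: [-99.9, 89.9, -85.0]
wrist_force: [-0.4, 0.2, 0.3]
opening: 0.0001
```

```bash
python3 - <<'E'
from h import *
rel();_,s=snap('scene','s25')
cv2.imwrite('pics/c25.png',cv2.resize(s[115:215,340:440],None,fx=5,fy=5,interpolation=cv2.INTER_CUBIC))
E
```

```text
t 36.02 e -57.0 u -0.2 tipz 28.9 F [np.float64(-0.3), np.float64(0.25), np.float64(0.29)]
```

View pics/c25.png

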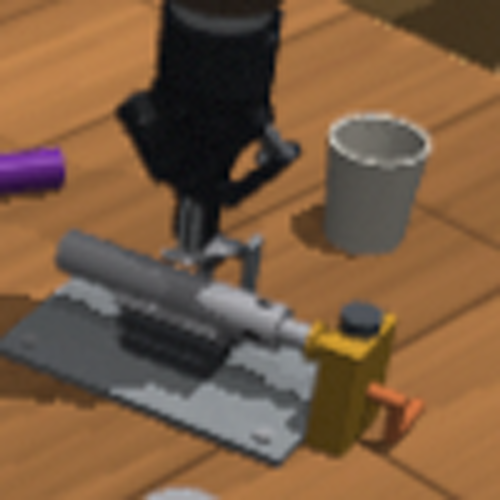

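carry_out(
  increments=[
    [0,0,0,7,-3,0,0],
    [0,0,0,5,-2,0,0],
    [0,0,0,3,-1,0,0],
    [0,0,0,0,0,0,0],
  ],
)

```text
time: 36.58
ee_pos: [0.5506, 0.1924, 0.068]
tcp_rot: [-178.8, 90.0, -163.9]
wrist_force: [-0.8, 0.6, 1.4]
opening: -0.0001
```

```bash
python3 - <<'E'
from h import *
rel()
E
```

```text
t 36.58 e -62.0 u -0.3 tipz 14.0 F [np.float64(-0.57), np.float64(0.78), np.float64(1.4)]
```

carry_out(
  increments=[
    [0,0,0,2,0,0,0],
    [0,0,0,2,0,0,0],
  ],
)

```text
time: 36.83
ee_pos: [0.5508, 0.192, 0.0645]
tcp_rot: [-79.5, 89.9, -64.7]
wrist_force: [-1.3, -1.7, 3.6]
opening: -0.0
```

carry_out(
  increments=[
    [0,0,0,2,0,0,0],
    [0,0,0,1.5,0,0,0],
  ],
)

```text
time: 37.08
ee_pos: [0.551, 0.1915, 0.061]
tcp_rot: [-82.6, 89.9, -67.8]
wrist_force: [0.2, -3.3, 6.6]
opening: 0.0002
```

carry_out(
  increments=[
    [0,0,0,1,0,0,0],
    [0,0,0,1,0,0,0],
  ],
)

```text
time: 37.33
ee_pos: [0.551, 0.1913, 0.0591]
tcp_rot: [-83.9, 89.9, -69.0]
wrist_force: [-0.8, -4.4, 6.0]
opening: 0.0001
```

```bash
python3 - <<'E'
from h import *
rel();_,s=snap('scene','s26')
cv2.imwrite('pics/c26.png',cv2.resize(s[125:215,340:430],None,fx=6,fy=6,interpolation=cv2.INTER_CUBIC))
E
```

```text
t 37.33 e -63.2 u -0.2 tipz 5.1 F [np.float64(-1.93), np.float64(-4.04), np.float64(6.05)]
```

View pics/c26.png

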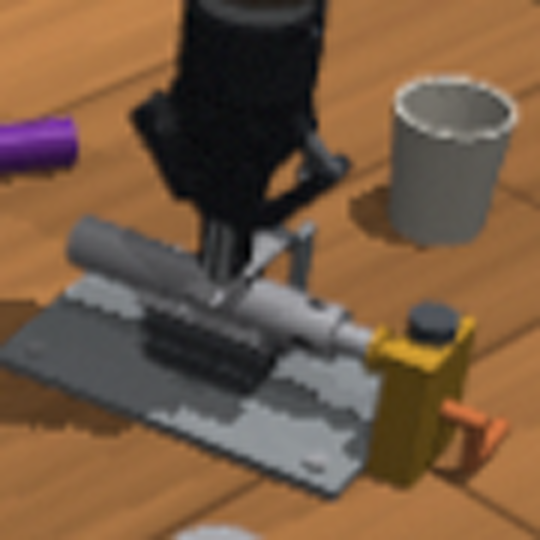

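carry_out(
  increments=[
    [0,0,0,1,0,0,0],
    [0,0,0,0,0,0,0],
  ],
)

```text
time: 37.62
ee_pos: [0.551, 0.1913, 0.058]
tcp_rot: [-85.6, 89.9, -70.8]
wrist_force: [-0.1, -3.3, 5.0]
opening: 0.0001
```

carry_out(
  increments=[
    [0,0,0,1,0,0,0],
    [0,0,0,0,0,0,0],
  ],
)

```text
time: 37.88
ee_pos: [0.551, 0.1916, 0.057]
tcp_rot: [-80.3, 89.9, -65.5]
wrist_force: [1.6, -3.4, 4.3]
opening: -0.0003
```

carry_out(
  increments=[
    [0,0,0,1,0,0,0],
    [0,0,0,0,0,0,0],
  ],
)

```text
time: 38.12
ee_pos: [0.551, 0.1918, 0.0559]
tcp_rot: [-76.3, 89.9, -61.4]
wrist_force: [0.6, -3.2, 5.1]
opening: -0.0001
```

```bash
python3 - <<'E'
from h import *
rel()
E
```

```text
t 38.12 e -62.7 u -0.1 tipz 1.9 F [np.float64(-0.24), np.float64(-3.24), np.float64(5.12)]
```

carry_out(
  increments=[
    [0,0,0,1,0,0,0],
    [0,0,0,0,0,0,0],
  ],
)

```text
time: 38.38
ee_pos: [0.551, 0.1919, 0.055]
tcp_rot: [-68.7, 89.9, -53.8]
wrist_force: [0.0, -4.0, 5.7]
opening: -0.0003
```

carry_out(
  increments=[
    [0,0,0,1,0,0,0],
    [0,0,0,0,0,0,0],
  ],
)

```text
time: 38.62
ee_pos: [0.551, 0.1919, 0.0541]
tcp_rot: [-67.8, 89.9, -53.0]
wrist_force: [-0.4, -5.0, 6.1]
opening: 0.0001
```

```bash
python3 - <<'E'
from h import *
rel();_,s=snap('scene','s27')
cv2.imwrite('pics/c27.png',cv2.resize(s[145:205,350:410],None,fx=9,fy=9,interpolation=cv2.INTER_CUBIC))
E
```

```text
t 38.62 e -62.7 u -0.1 tipz 0.1 F [np.float64(-1.69), np.float64(-4.75), np.float64(6.1)]
```

View pics/c27.png

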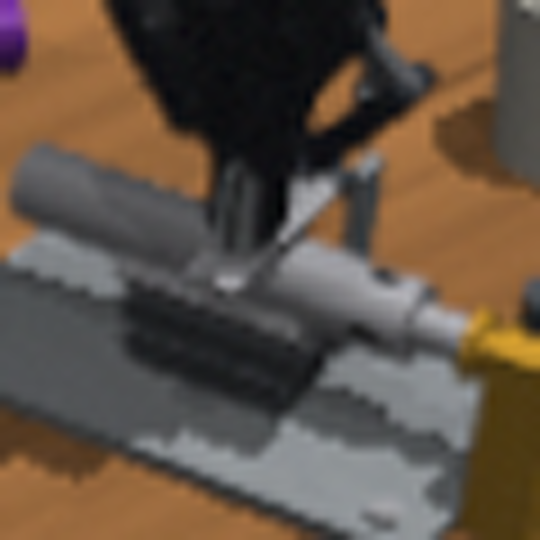

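carry_out(
  increments=[
    [0,0,0,1,-0.7,0,0],
    [0,0,0,0,0,0,0],
  ],
)

```text
time: 38.92
ee_pos: [0.551, 0.1918, 0.0535]
tcp_rot: [14.4, 90.0, 29.3]
wrist_force: [-0.4, -1.5, 8.5]
opening: -0.0002
```

carry_out(
  increments=[
    [0,0,0,1,0,0,0],
    [0,0,0,0,0,0,0],
  ],
)

```text
time: 39.17
ee_pos: [0.5511, 0.1918, 0.0528]
tcp_rot: [7.5, 89.9, 22.4]
wrist_force: [-2.1, -3.1, 10.2]
opening: 0.0001
```

```bash
python3 - <<'E'
from h import *
rel()
E
```

```text
t 39.17 e -62.7 u -0.0 tipz -1.2 F [np.float64(-2.84), np.float64(-2.41), np.float64(10.17)]
```

carry_out(
  increments=[
    [0,0,0,0.8,0,0,0],
    [0,0,0,0,0,0,0],
  ],
)

```text
time: 39.42
ee_pos: [0.5511, 0.1918, 0.0522]
tcp_rot: [7.9, 89.9, 22.8]
wrist_force: [-1.7, -2.5, 11.7]
opening: -0.0003
```

```bash
python3 - <<'E'
from h import *
rel()
E
```

```text
t 39.42 e -62.7 u 0.0 tipz -1.8 F [np.float64(-2.34), np.float64(-1.96), np.float64(11.73)]
```

carry_out(
  increments=[
    [0,0,0,0.6,0,0,0],
    [0,0,0,0,0,0,0],
    [0,0,0,0,0,0,0],
  ],
)

```text
time: 39.8
ee_pos: [0.5511, 0.1919, 0.0519]
tcp_rot: [7.0, 89.9, 21.9]
wrist_force: [-3.3, -2.1, 14.3]
opening: 0.0002
```

```bash
python3 - <<'E'
from h import *
rel()
E
```

```text
t 39.80 e -62.7 u 0.1 tipz -2.1 F [np.float64(-3.73), np.float64(-1.14), np.float64(14.31)]
```

That's firm enough. I'll lift straight off and check.

carry_out(
  increments=[
    [0,0,0,-1,0,0,0],
    [0,0,0,-2,0,0,0],
    [0,0,0,-10,0,0,0],
    [0,0,0,-40,0,0,0],
    [0,0,0,-50,-20,0,0],
    [0,0,0,-30,-40,0,0],
    [0,0,0,0,-40,0,0],
    [0,0,0,0,-40,0,0],
    [0,0,0,0,-40,0,0],
    [0,0,0,0,0,0,0],
  ],
)

```text
time: 41.05
ee_pos: [0.5974, 0.0156, 0.1834]
tcp_rot: [-178.3, 90.0, -163.5]
wrist_force: [0.2, 0.1, 0.4]
opening: -0.0001
```

```bash
python3 - <<'E'
from h import *
rel();_,s=snap('scene','s28');_,t=snap('top','t28');_,w=snap('wrist','w28')
a=cv2.resize(s[145:205,350:410],None,fx=7,fy=7,interpolation=cv2.INTER_CUBIC)
b=cv2.resize(t[160:220,215:275],None,fx=6,fy=7,interpolation=cv2.INTER_CUBIC)
cv2.imwrite('pics/c28.png',np.hstack([a,b]))
for ph in (0,-2,-4): print(ph,[proj(c,strap(ph,r)).round(1).tolist() for c in('scene','top') for r in (0,90)])
E
```

```text
t 41.05 e -245.0 u -1.0 tipz 129.4 F [np.float64(0.25), np.float64(0.02), np.float64(0.37)]
0 [[[384.9, 164.3]], [[372.2, 176.2]], [[239.4, 204.5]], [[267.5, 197.3]]]
-2 [[[384.9, 164.3]], [[372.2, 177.0]], [[239.4, 204.5]], [[267.6, 197.4]]]
-4 [[[384.9, 164.3]], [[372.1, 177.7]], [[239.4, 204.5]], [[267.7, 197.5]]]
```

View pics/c28.png

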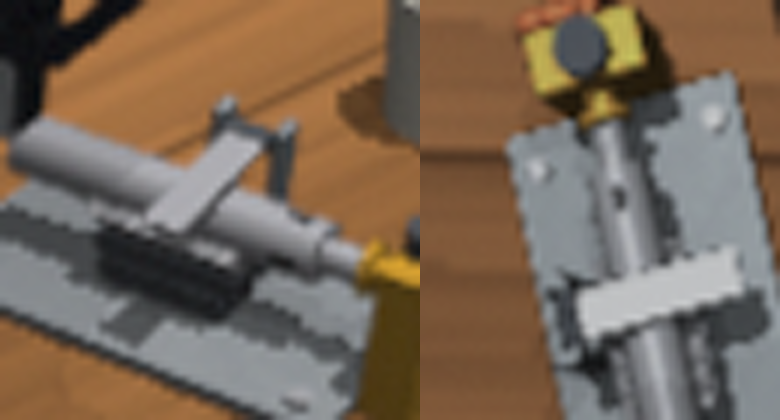

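View pics/s28.png

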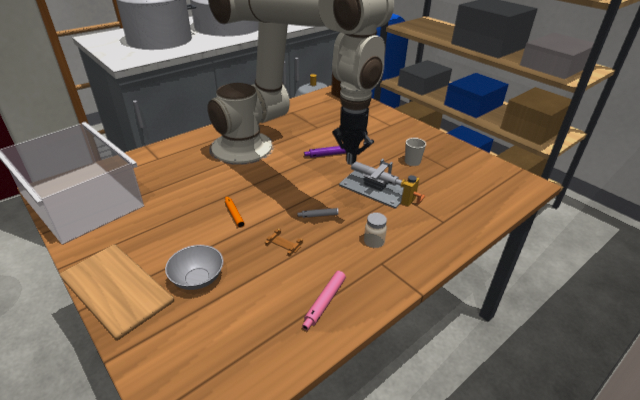

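```bash
python3 - <<'E'
from h import *
o=sensors.get_obs();print(o['ee_pos'],proj('scene',tcp(o)[:3,3]),proj('top',tcp(o)[:3,3]))
a=cv2.imread('pics/top0.png').astype(int);b=cv2.imread('pics/t28.png').astype(int)
for n,(u,v,r) in dict(jar=(317,147,14),bowl=(467,212,26),cup=(176,216,16)).items(): print(n,np.abs(a-b)[v-r:v+r,u-r:u+r].mean())
a=cv2.imread('pics/s21.png').astype(int);b=cv2.imread('pics/s28.png').astype(int)
for n,(u,v,r) in dict(jar=(375,230,18),bowl=(195,269,30),cup=(415,152,13)).items(): print(n,np.abs(a-b)[v-r:v+r,u-r:u+r].mean())
cv2.imwrite('pics/c29.png',cv2.resize(cv2.imread('pics/t28.png')[150:250,215:295],None,fx=6,fy=6,interpolation=cv2.INTER_CUBIC))
E
```

```text
[0.59698298 0.01832918 0.18356556] [[349.9183979  172.34850984]] [[314.45702879 181.62054426]]
jar 62.795918367346935
bowl 8.298323471400394
cup 7.0322265625
jar 1.6630658436213992
bowl 1.7271296296296297
cup 1.433431952662722
```

View pics/c29.png

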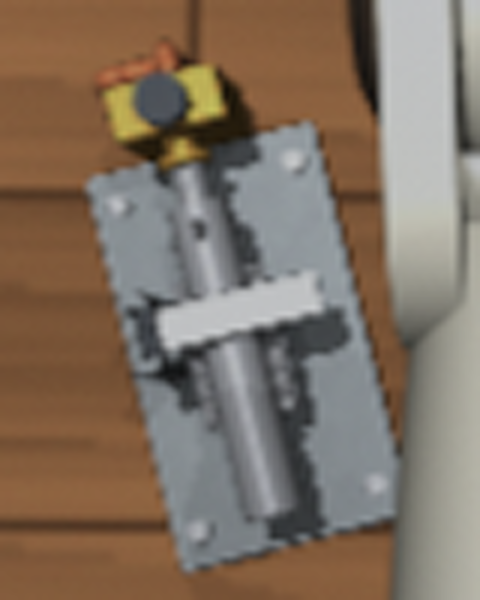

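View pics/w28.png

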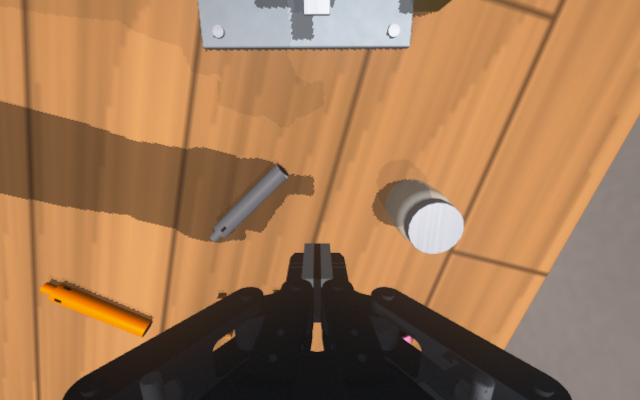

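```bash
python3 - <<'E'
from workcell import job_done, sensors
print(sensors.get_obs()['time']);print(job_done())
E
```

```text
41.2
the job is handed in; nothing more can be done
None
```

I laid the large grey tube in the V-saddle, slid it against the jet seat, let go, then swung the strap over and pressed it down. The job was handed in at 41.2 s with the robot touching nothing.

**What went wrong on the way**
- **First grip missed:** the real fingertips sit about 32 mm behind the reported TCP. The shut fingers pressed on the tube's top (about 5 N) and tipped it on the rack. It settled back, and I allowed for the offset from then on.
- **Joint 6 limit:** it stopped at 180° before reaching the saddle's angle. I put the tube back on the rack and regrasped it with the tool turned half a turn.

**Last checks**
- **Tube:** the slide force rose from about 3.3 N to 10.5 N, so about 7 N on the seat. Afterwards the nozzle tip touches the seat in both the top and scene views. The seat force after letting go was not measured, and may have relaxed somewhat.
- **Strap:** it lies 2–3° past level across the tube. Peak press at its end was 14.3 N, against about 5 N to move the hinge.
- **Strap force is uncertain:** the estimates disagree. Force readings suggest up to about 17 N on the tube at the peak, while the depth pressed suggests 6–8 N. The hinge friction should hold about 10–11 N at most once released.
- **Jar, bowl and cup:** unchanged in the scene view. In the last top view the arm hid the jar, so that view couldn't confirm it.

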